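# Pack two model-making blanks upright in the sliding-stop rack

## Robot

A 6-joint arm with a two-finger parallel gripper is mounted at the origin on the work surface. World frame = base frame: x ahead of the robot, y to its left, z up, the work surface at z = 0. Lengths are in m, angles in rad, forces in N, time in s.
With the tool pointing down it reaches from about 0.225 to 0.875 m from the base axis. Payload 3.4 kg.
Tool frame: the origin (TCP) lies midway between the tips of the shut fingers; the grasp point (between the pads) lies 19 mm behind it (manip.pinch_z is the z of the grasp point in the tool frame, in m); z points along the fingers, x is the direction in which the jaws open and shut, and the axes are right-handed (so a half turn about z gives the same grasp; the last joint's range is limited). The gripper opens to 85 mm and grips with 20 to 120 N. Pads are 22 mm wide; open, the fingers measure 114 mm over their backs; the gripper's body (76 mm by 85 mm) begins 54 mm behind the grasp point. The pads swing forward as they close: fully open they stand 13 mm farther back than shut.
Start: joints at [-1.294, 0.276, 1.505, -0, 1.361, -0.121], TCP at [0.223, -0.53, 0.231] pointing down, gripper open.
Joint ranges: [-2.89, 2.89], [-0.75, 2.08], [0.22, 2.7], [-1.18, 4.32], [0.11, 2.71], [-2.7, 2.7]. Speed limits (rad/s): [2.57, 2.57, 3.14, 3.14, 3.14, 3.14].

## Interface

Orientations are given as a unit quaternion [w, x, y, z].
In Python, from rig import manip gives the robot as it stands. The module is installed in compiled form; this text tells all that it offers.
- The arm moves only by the tool drive_tool, never from a script. Its argument "steps" is a list of rows, each a list of 5 numbers: the shift along the tool's x, y, z in mm, then the turn about the tool's z in rad, then the gripper command: -1 is shut, 1 is fully open, values between are in proportion. A call has 1 to 5 rows; each row is the pose to reach, as a shift and turn from the pose measured when the call began, along the tool's axes at that moment; what a row does not reach only later rows make up. A row lasts 1/10 s, in which the tool goes at most 50 mm and 8.59 degrees, less where a joint would pass 70% of its speed; a pose out of reach is approached as far as the arm can. A call with a gripper value outside its range is refused whole. The fingers move at their own pace and stop on an object; "squeeze" is the grip in N (left out, the last holds). Time passes only in rows, so rows that repeat a pose let the fingers close. It gives the time, the measured TCP pose, the force and the opening at its end, in the units of the state.
- manip.get_state(): the state, without advancing time (a new reading comes with each control period).
- manip.get_image(name): name is "side" or "top"; returns the picture (400x640x3 uint8, blue, green, red); there is no depth.
- manip.get_calibration(name): a dict with "camera_matrix" (3x3 intrinsics, pixels), "rvec" (rotation vector, rad) and "tvec" (3), from world to camera coordinates, as OpenCV has them. Camera axes: x right, y down, z forward; pixel columns grow to the right and rows downward; lengths in m; the calibration is good to about 2 mm. A picture is of the moment at which its call begins. get_calibration takes no time and is no camera call.
- manip.sign_off(): hands the job in, once; it reports no verdict.
Trained networks look in the newest picture that a camera, given by its name, has taken for a name from the list of things; names that differ only in an ending like _2 or _b are one class to them, and where a whole thing is asked for, a point or a joint stands for the part that bears it (a point fixed in the world has none). Each returns a list of dicts, best first, with "conf" (0 to 1); they miss things now and then, are a little off and sometimes report something else, mostly with a low value. They report only what shows in the picture. A call takes as long as a camera call. They do not tell look-alikes from the thing itself.
- manip.masks_of(camera, name): "pixels" (400x640 bool, what is visible of it) and "location" ([column, row] in pixels, amid what is visible of it).
The state is a dict: "clock": time; "qpos": joint angles; "qd": joint speeds; "effort": joint torques, N m; "position": TCP position; "ee_rot": TCP orientation; "contact_force": force on the tool from outside, world axes, zero at the start; "moment": the same for the moment, N m; "width": finger opening in m.
Only numpy, scipy, OpenCV 4.12 (cv2) and the standard library are available. Lean on these libraries where they do the work, as an engineer would, in place of code of your own. Each camera call takes 0.05 s, during which the arm holds its last target.

## Task

Take the yellow and the walnut blank from their leaning stands and stand both upright on the rack's floor between its fixed wall and its sliding stop, centred across the rack, the yellow one next to the wall and the walnut one next to the stop. Then slide the stop towards the wall until the two blanks are packed snug, let go, and leave the other things on the bench where they are.

Things in the scene. Friction and masses are not known exactly. Their poses are not given: they have to be found in the camera images.
- yellow_blank: Rectangular wooden blank, 20 mm thick (its x), 120 mm long (its y), 110 mm high (its z), about 0.14 kg, faces and top edge painted yellow. Origin at the centre of its 20 x 120 mm underside. It starts in one of the two stands, leaning 30 degrees from vertical with its top towards the robot.
- walnut_blank: Blank of the same size, axes and origin as the yellow one, dark brown walnut; starts in the other stand, leaning the same way.
- rack: Fixed rack: plywood floor plate, 290 mm long (x from -160 to +130 mm), 120 mm wide (y), its top 8 mm above the bench, and at its +x end the aluminium fixed wall, whose inner face is at x = +115 mm; the wall is 14 mm thick and its top is 53 mm above the bench. Origin on the bench surface, on the rack's centre line; x points along the rack towards the wall, roughly away from the robot; y across, z up. No sides: the blanks stand with their long side across it.
- rack_wall (a point): Foot of the fixed wall's inner face, on the centre line, at floor height (8 mm above the bench). Same axes as the rack.
- stop (a joint): Travel of the sliding stop towards the wall in m. The clear gap between the stop's face and the wall is 0.135 m minus this value; the two blanks together are 0.040 m thick. Range 0 to 0.13, starts between 0 and 0.025. It slides with about 3 N of friction and stays where it is left.
- stop_face (a point): Middle of the stop's upright aluminium pushing face (110 mm wide, 12 mm thick, top 54 mm above the bench), which looks to the wall. x points to the wall.
- stop_handle (a point): Centre of the top of the stop's red handle, an upright post 20 mm along x and 24 mm across y, its top 110 mm above the bench, free on all sides for the upper 90 mm; it stands 60 mm behind the stop's face.
- stand_a: Fixed plywood stand, base 130 mm (x from -35 to +95 mm) by 120 mm (y), holding a leaning blank whose underside centre is at about x = +59, z = +23 mm. Origin on the bench; its x points away from the robot (the blank's top leans to -x), y along the blank. Behind the blank are a full-width back 40 mm up the slope and, at both ends, 22 mm wide posts 90 mm up the slope, leaving the middle 76 mm of the blank's upper part free on both sides. A ledge carries the underside.
- stand_b: A second stand, the same.
- toy_wagon: Bystander: small carved wooden wagon with yellow top, 90 x 36 x 40 mm, origin under its centre.
- sanding_block: Bystander: cork sanding block, 95 x 36 x 24 mm, origin under its centre.
- glue_bottle: Bystander: white bottle with orange cap, 52 mm across, 130 mm tall, origin under its centre.
- paint_jar: Bystander: paint jar with yellow lid, 60 mm across, 60 mm tall, origin under its centre.
There are look-alikes about, which are no part of the job. Of the things like the yellow_blank, leave any that is red or white; of the rest the larger one is meant.

How it is judged:
By the outcome, as a careful person would: the job done as asked, in the order asked, and still so for the second after the job is handed in, with the robot touching nothing.
It also fails if it takes over 72 s, if anything falls off the work surface, if the arm or the gripper's body presses on something with over 40 N, if the wrist force passes 120 N, or if a joint passes its speed limit or range.

## Working session

There is one attempt and no reset: what is moved stays moved. The work goes in short steps, Python scripts to look and compute and a tool call to move; the robot and the scene stay as the last step left them, time stands still between calls to the robot, and variables do not carry over. Pictures are saved under pics/ and viewed, and the job is handed in when it is done.

Besides the shell and the picture viewer there is one more tool, called after ">>>" by a JSON object that holds its "api" and its "payload", one argument or row to a line. drive_tool: Moves the arm, as the interface text tells. Its arguments: {"type":"object","properties":{"steps":{"type":"array","items":{"type":"array","items":{"type":"number"}}},"squeeze":{"type":"number"}},"required":["steps"]}

```bash
ls; mkdir -p pics; python3 - <<'E'
from rig import manip
import cv2
s=manip.get_state(); print(s); print(manip.pinch_z)
for n in ("side","top"):
    cv2.imwrite(f"pics/{n}0.png",manip.get_image(n)); print(manip.get_calibration(n))
E
```

```text
pics
{'clock': 0.0, 'qpos': array([-1.29397915e+00,  2.76559574e-01,  1.50615466e+00, -2.92583330e-06,
        1.36071929e+00, -1.21002122e-01]), 'qd': array([-0.00014002,  0.00013314, -0.0007582 ,  0.00132282, -0.00030694,
        0.00116112]), 'effort': array([-2.83913096e-04, -4.16776299e+01, -2.45809740e+01, -9.99442977e-05,
        1.11137959e-02, -2.36894024e-06]), 'position': array([ 0.2226016 , -0.52956706,  0.23045135]), 'ee_rot': array([-5.97130744e-04,  8.32889022e-01, -5.53439274e-01, -7.00456751e-04]), 'contact_force': array([-0.56031463,  0.17114012,  0.29467952]), 'moment': array([-0.02533422, -0.03815875, -0.04627742]), 'width': 0.08531446637455493}
-0.0187
{'camera_matrix': array([[458.65199193,   0.        , 310.20693874],
       [  0.        , 458.65199193, 201.38560633],
       [  0.        ,   0.        ,   1.        ]]), 'rvec': array([ 0.5557928 , -2.65614619,  1.24346685]), 'tvec': array([0.43925079, 0.27154949, 1.06382576])}
{'camera_matrix': array([[425.38125839,   0.        , 319.79233366],
       [  0.        , 425.38125839, 196.91697933],
       [  0.        ,   0.        ,   1.        ]]), 'rvec': array([ 2.19775451, -2.01605919,  0.21140853]), 'tvec': array([-0.12218475,  0.5354083 ,  1.49365125])}
```

View pics/side0.png

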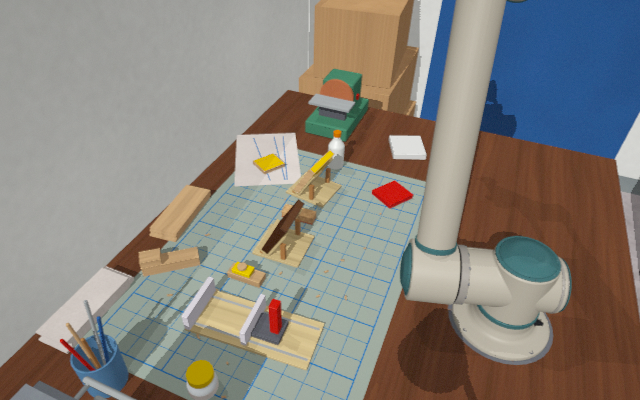

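View pics/top0.png

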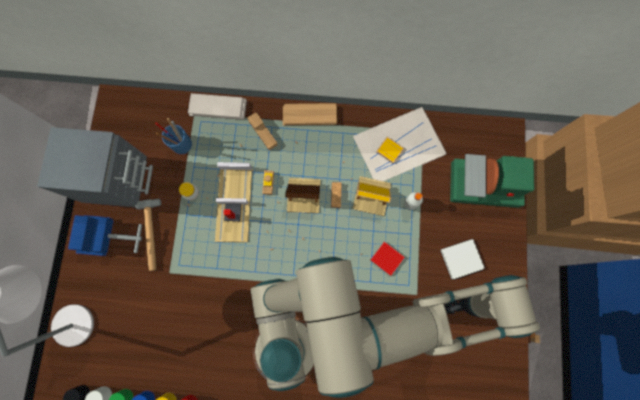

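```bash
cat > h.py <<'E'
import numpy as np, cv2
from rig import manip
C={n:manip.get_calibration(n) for n in("side","top")}
def proj(n,P):
    c=C[n]; return cv2.projectPoints(np.asarray(P,float).reshape(-1,3),c["rvec"],c["tvec"],c["camera_matrix"],None)[0].reshape(-1,2)
def ray(n,uv):
    c=C[n];R=cv2.Rodrigues(c["rvec"])[0]
    d=np.linalg.solve(c["camera_matrix"],[uv[0],uv[1],1]); return -R.T@c["tvec"].ravel(), R.T@d
def onz(n,uv,z):
    o,d=ray(n,uv); return o+d*(z-o[2])/d[2]
E
python3 - <<'E'
from h import *
import pickle
for n in C: print(n,ray(n,(0,0))[0])
out={}
for n in C:
    manip.get_image(n)
    for k in ["yellow_blank","walnut_blank","rack","stop","stop_handle","stand_a","toy_wagon","sanding_block","glue_bottle","paint_jar"]:
        r=manip.masks_of(n,k); out[n,k]=r
        for q in r:
            m=q["pixels"]; ys,xs=np.nonzero(m)
            print(n,k,round(q["conf"],2),np.round(q["location"],1),m.sum(),xs.min(),xs.max(),ys.min(),ys.max(),np.round(onz(n,q["location"],0.04)[:2],3))
pickle.dump(out,open("m.pkl","wb"))
for n,(x0,y0,x1,y1) in {"side":(130,120,350,380),"top":(170,130,430,260)}.items():
    im=cv2.imread(f"pics/{n}0.png")[y0:y1,x0:x1]
    f=min(800/im.shape[1],600/im.shape[0])
    cv2.imwrite(f"pics/{n}0c.png",cv2.resize(im,None,fx=f,fy=f,interpolation=cv2.INTER_CUBIC))
E
```

```text
side [0.16374835 0.76698886 0.88505378]
top [ 0.2258828  -0.10088678  1.57206362]
side yellow_blank 0.95 [392.5 193.9] 660 372 412 181 208 [ 0.342 -0.294]
side yellow_blank 0.89 [266.8 164.4] 378 254 283 154 173 [ 0.746 -0.274]
side yellow_blank 0.74 [411.  145.1] 788 389 425 135 160 [ 0.355 -0.575]
side yellow_blank 0.57 [315.1 170.7] 422 294 333 151 192 [ 0.594 -0.306]
side walnut_blank 0.75 [280.6 226.3] 571 263 302 201 252 [ 0.58  -0.035]
side rack 0.95 [253.2 327.1] 6819 182 324 278 369 [0.495 0.274]
side rack 0.26 [267.  323.3] 1584 240 288 294 344 [0.472 0.254]
side stop 0.92 [267.7 323.6] 1553 240 288 294 344 [0.47  0.254]
side stand_a 0.72 [316.6 185.8] 1064 287 340 159 207 [ 0.56  -0.238]
side stand_a 0.6 [289.8 246.9] 1429 253 313 210 267 [0.525 0.025]
side toy_wagon 0.88 [245.4 273.9] 621 227 265 262 287 [0.584 0.15 ]
side toy_wagon 0.38 [266.6 326.8] 1568 239 288 294 344 [0.469 0.262]
side sanding_block 0.87 [304.4 214.6] 302 282 316 204 223 [ 0.541 -0.105]
side glue_bottle 0.71 [338.8 150.5] 449 329 344 130 169 [ 0.566 -0.443]
side glue_bottle 0.6 [252.7 325.4] 6756 183
[... 633 characters left out ...]
 262 273 170 193 [0.585 0.125]
top rack 0.89 [231.4 200.7] 2543 215 251 162 241 [0.505 0.247]
top stop 0.82 [230.8 206. ] 454 217 247 198 220 [0.485 0.246]
top stop 0.16 [306.1 190.6] 498 285 320 183 198 [ 0.567 -0.023]
top stop_handle 0.97 [233.1 209. ] 419 218 246 198 220 [0.475 0.237]
top stand_a 0.82 [300.8 202. ] 617 287 319 177 212 [ 0.522 -0.008]
top stand_a 0.68 [370.5 199.9] 638 353 389 176 215 [ 0.552 -0.262]
top toy_wagon 0.61 [266.2 182.3] 253 261 273 170 193 [0.585 0.127]
top sanding_block 0.58 [336.5 195.2] 251 330 340 182 206 [ 0.559 -0.136]
top glue_bottle 0.51 [410.4 200. ] 233 405 421 192 208 [ 0.564 -0.408]
top paint_jar 0.55 [188.  190.3] 212 180 196 183 198 [0.53  0.411]
```

View pics/side0c.png

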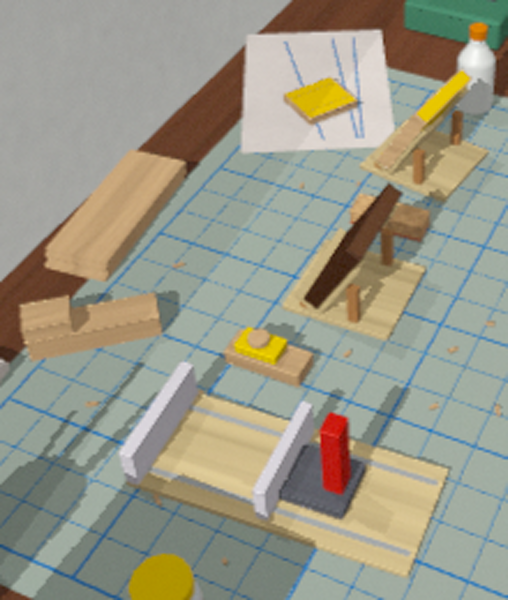

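View pics/top0c.png

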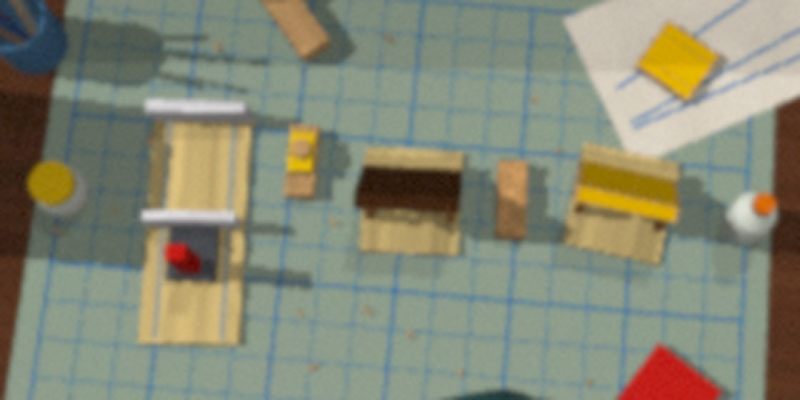

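```bash
cat > fit.py <<'E'
from h import *
from scipy.optimize import minimize
S=4
def box(x0,x1,y0,y1,z0,z1): return np.array([[x,y,z] for x in(x0,x1) for y in(y0,y1) for z in(z0,z1)],float)
def T(P,x,y,a,z=0):
    c,s=np.cos(a),np.sin(a); return P@np.array([[c,s,0],[-s,c,0],[0,0,1]])+[x,y,z]
s3,c3=.5,np.sqrt(.75)
def blank(lean=True):
    b=box(-.01,.01,-.06,.06,0,.11)
    if not lean: return b
    R=np.array([[c3,0,s3],[0,1,0],[-s3,0,c3]]) # rows: images of axes
    return b@R+[.059,0,.023]
def render(n,boxes):
    im=np.zeros((400*S,640*S),np.uint8)
    for b in boxes:
        h=cv2.convexHull(((proj(n,b)+.5)*S-.5).astype(np.float32)*16)
        cv2.fillConvexPoly(im,np.round(h).astype(np.int32),255,shift=4)
    return cv2.resize(im,(640,400),interpolation=cv2.INTER_AREA)/255.
def cost(model,p,masks,s=1.5):
    c=0
    for n,m in masks.items():
        d=cv2.GaussianBlur(render(n,model(p))-m,(0,0),s); c+=(d**2).sum()
    return c
def fit(model,p0,masks,step):
    p0=np.array(p0,float);best=None
    for _ in range(3):
        sim=np.vstack([p0]+[p0+np.eye(len(p0))[i]*step[i] for i in range(len(p0))])
        r=minimize(lambda p:cost(model,p,masks),p0,method="Nelder-Mead",options=dict(initial_simplex=sim,xatol=1e-5,fatol=1e-3)); p0=r.x
    return r.x,r.fun
def iou(model,p,masks): return {n:round(((render(n,model(p))>.5)&(m>0)).sum()/((render(n,model(p))>.5)|(m>0)).sum(),3) for n,m in masks.items()}
def rackm(p):
    x,y,a,q=p; f=.115-.135+q
    B=[box(-.16,.13,-.06,.06,0,.008),box(.115,.129,-.06,.06,0,.053),box(f-.012,f,-.055,.055,.008,.054),box(f-.07,f-.05,-.012,.012,.01,.11)]
    return [T(b,x,y,a) for b in B]
def blankm(p): return [T(blank(),*p[:3])]
E
cat > f1.py <<'E'
from fit import *
import pickle
o=pickle.load(open("m.pkl","rb"))
g=lambda n,k,i:o[n,k][i]["pixels"].astype(float)
M={"yellow":(blankm,[.53,-.28,-.1],{"side":g("side","yellow_blank",3),"top":g("top","yellow_blank",0)},[.02,.02,.1]),
"walnut":(blankm,[.53,-.02,0],{"side":g("side","walnut_blank",0),"top":g("top","walnut_blank",0)},[.02,.02,.1]),
"rack":(rackm,[.5,.26,0,.02],{"side":g("side","rack",0),"top":g("top","rack",0)},[.02,.02,.1,.01])}
ov={n:cv2.imread(f"pics/{n}0.png") for n in C}
ov={n:cv2.resize(v,None,fx=4,fy=4,interpolation=cv2.INTER_CUBIC) for n,v in ov.items()}
for k,(m,p0,ms,st) in M.items():
    for name,sub in (("both",ms),("side",{"side":ms["side"]}),("top",{"top":ms["top"]})):
        p,f=fit(m,p0,sub,st); print(k,name,np.round(p,4),round(f,1),iou(m,p,sub))
        if name=="both":
            for n in C:
                for b in m(p):
                    q=((proj(n,b)+.5)*4).astype(int)
                    for i in range(8):
                        for j in range(i):
                            if bin(i^j).count("1")==1: cv2.line(ov[n],tuple(q[i].tolist()),tuple(q[j].tolist()),(255,0,255),1)
cv2.imwrite("pics/s_ov.png",cv2.resize(ov["side"][560:1500,680:1380],None,fx=.63,fy=.63,interpolation=cv2.INTER_AREA)); cv2.imwrite("pics/t_ov.png",ov["top"][600:1000,820:1600])
E
python3 f1.py
```

```text
yellow both [ 0.5495 -0.261  -0.1459] 16.6 {'side': np.float64(0.887), 'top': np.float64(0.896)}
yellow side [ 0.5508 -0.2578 -0.1433] 5.6 {'side': np.float64(0.908)}
yellow top [ 0.547  -0.2631 -0.1414] 3.1 {'top': np.float64(0.941)}
walnut both [ 0.5289 -0.0114  0.0169] 10.3 {'side': np.float64(0.909), 'top': np.float64(0.945)}
walnut side [ 0.5294 -0.0089  0.0133] 6.7 {'side': np.float64(0.909)}
walnut top [ 0.528  -0.0132  0.0413] 1.2 {'top': np.float64(0.958)}
rack both [0.5221 0.2505 0.0672 0.0126] 27.6 {'side': np.float64(0.98), 'top': np.float64(0.959)}
rack side [0.5219 0.2511 0.0678 0.0129] 11.0 {'side': np.float64(0.982)}
rack top [0.5215 0.2488 0.0679 0.0078] 8.8 {'top': np.float64(0.966)}
```

View pics/s_ov.png

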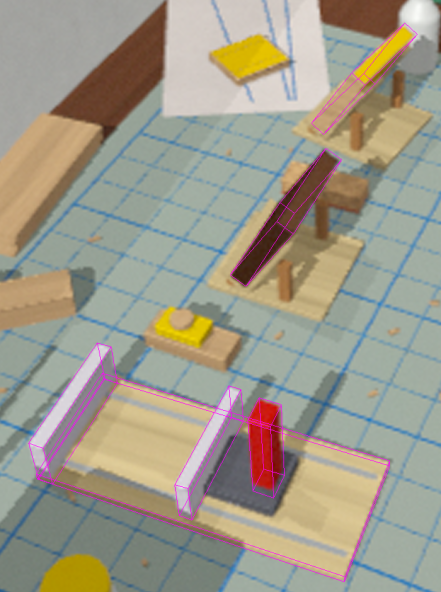

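View pics/t_ov.png

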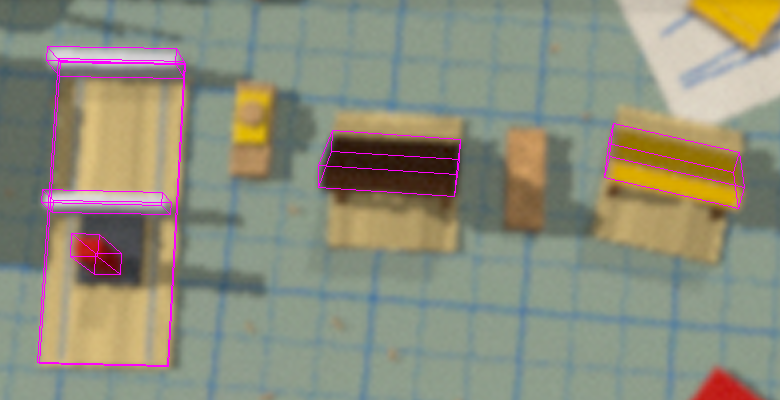

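```bash
cat >> h.py <<'E'
from scipy.spatial.transform import Rotation as Ro
def Rt(s):
    w,x,y,z=s["ee_rot"]; return Ro.from_quat([x,y,z,w]).as_matrix()
def cmd(p,yaw,verb=True):
    s=manip.get_state();R=Rt(s);d=R.T@(np.array(p)-s["position"])*1000
    a=np.arctan2(R[1,0],R[0,0]); t=-((yaw-a+np.pi/2)%np.pi-np.pi/2)
    print("t",round(s["clock"],2),"pos",np.round(s["position"],4),"yaw",round(a,4),"zdir",np.round(R[:,2],3),"w",round(s["width"],4),"F",np.round(s["contact_force"],1),"q6",round(s["qpos"][5],2))
    print("SHIFT",np.round(d,1),"TURN",round(t,3)); return d,t
def rackpt(x,y,p=(.5221,.2503,.0672)):
    return np.array([p[0]+x*np.cos(p[2])-y*np.sin(p[2]),p[1]+x*np.sin(p[2])+y*np.cos(p[2])])
E
python3 -c "
from h import *
cmd([.563,-.263,.2],-.146)"
```

```text
t 1.2 pos [ 0.2228 -0.5301  0.2313] yaw -1.173 zdir [ 0. -0. -1.] w 0.0861 F [-0.7  0.1 -0.2] q6 -0.12
SHIFT [-114.5 -417.2   31.3] TURN -1.027
```

>>> {"api": "drive_tool", "payload": {
  "steps": [
    [-115, -417, 31, -1.027, 1],
    [-115, -417, 31, -1.027, 1],
    [-115, -417, 31, -1.027, 1],
    [-115, -417, 31, -1.027, 1],
    [-115, -417, 31, -1.027, 1]
  ]
}}

```text
clock: 1.7
position: [0.42, -0.3746, 0.2135]
ee_rot: [0.0, 0.978, -0.207, 0.0]
contact_force: [-0.2, -0.7, 0.8]
width: 0.0856
```

```bash
python3 -c "
from h import *
cmd([.563,-.263,.2],-.146)"
```

```text
t 1.7 pos [ 0.42   -0.3746  0.2135] yaw -0.4173 zdir [ 0.    -0.001 -1.   ] w 0.0856 F [-0.2 -0.7  0.8] q6 -0.43
SHIFT [  85.5 -160.    13.5] TURN -0.271
```

>>> {"api": "drive_tool", "payload": {
  "steps": [
    [85.5, -160, 13.5, -0.271, 1],
    [85.5, -160, 13.5, -0.271, 1],
    [85.5, -160, 13.5, -0.271, 1],
    [85.5, -160, 13.5, -0.271, 1],
    [85.5, -160, 13.5, -0.271, 1]
  ]
}}

```text
clock: 2.2
position: [0.5662, -0.2597, 0.1993]
ee_rot: [-0.001, 0.998, -0.071, 0.001]
contact_force: [-0.8, -0.9, -0.8]
width: 0.085
```

```bash
python3 -c "
from h import *
cmd([.563,-.263,.083],-.146)
for n in C:
    im=manip.get_image(n); cv2.imwrite(f'pics/{n}1.png',im)
a=cv2.imread('pics/side1.png')[80:280,220:460]
cv2.imwrite('pics/s1c.png',cv2.resize(a,None,fx=3,fy=3,interpolation=cv2.INTER_CUBIC))
"
```

```text
t 2.2 pos [ 0.5662 -0.2597  0.1993] yaw -0.1413 zdir [ 0.002  0.001 -1.   ] w 0.085 F [-0.8 -0.9 -0.8] q6 -0.4
SHIFT [ -2.9   3.9 116.2] TURN 0.005
```

View pics/s1c.png

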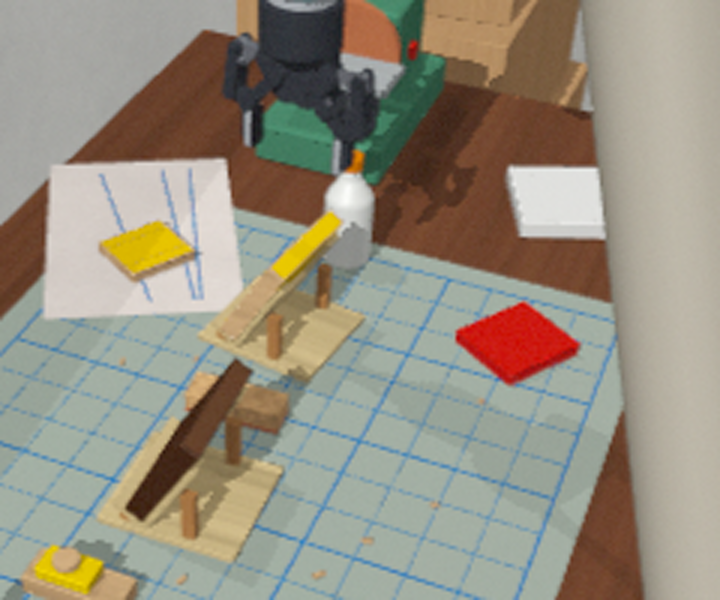

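>>> {"api": "drive_tool", "payload": {
  "steps": [
    [-3, 4, 40, 0.005, 1],
    [-3, 4, 75, 0.005, 1],
    [-3, 4, 100, 0.005, 1],
    [-3, 4, 115, 0.005, 1],
    [-3, 4, 115, 0.005, 1]
  ]
}}

```text
clock: 2.8
position: [0.5567, -0.2665, 0.0824]
ee_rot: [-0.001, 0.997, -0.076, -0.003]
contact_force: [-0.5, -0.8, 0.1]
width: 0.0854
```

```bash
python3 -c "
from h import *
cmd([.563,-.263,.083],-.146)
for n in C:
    im=manip.get_image(n); cv2.imwrite(f'pics/{n}2.png',im)
a=cv2.imread('pics/side2.png')[130:230,260:380]
cv2.imwrite('pics/s2c.png',cv2.resize(a,None,fx=6,fy=6,interpolation=cv2.INTER_CUBIC))
"
```

```text
t 2.8 pos [ 0.5567 -0.2665  0.0824] yaw -0.1513 zdir [-0.006  0.002 -1.   ] w 0.0854 F [-0.5 -0.8  0.1] q6 -0.41
SHIFT [ 5.7 -4.4 -0.7] TURN -0.005
```

View pics/s2c.png

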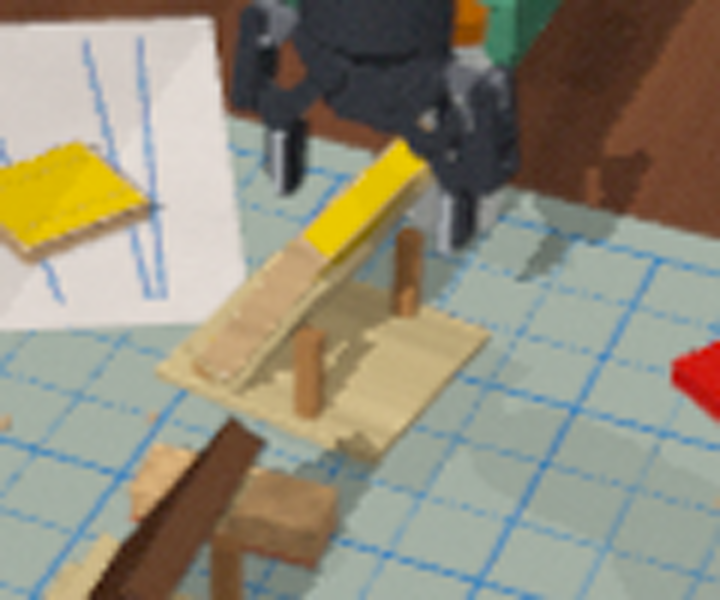

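>>> {"api": "drive_tool", "payload": {
  "steps": [
    [5, -4, 0, -0.005, 1],
    [5, -4, 0, -0.005, 1],
    [5, -4, 0, -0.005, 1]
  ]
}}

```text
clock: 3.2
position: [0.5652, -0.2643, 0.0862]
ee_rot: [0.001, 0.997, -0.073, 0.001]
contact_force: [-0.0, 0.5, -0.9]
width: 0.0854
```

```bash
python3 -c "
from h import *
cmd([.563,-.263,.083],-.146)
cmd([.563,-.263,.083],-.146)
"
```

```text
t 3.2 pos [ 0.5652 -0.2643  0.0862] yaw -0.1454 zdir [ 0.001 -0.002 -1.   ] w 0.0854 F [-0.   0.5 -0.9] q6 -0.4
SHIFT [-2.4 -1.   3.2] TURN 0.001
t 3.2 pos [ 0.5652 -0.2643  0.0862] yaw -0.1454 zdir [ 0.001 -0.002 -1.   ] w 0.0854 F [-0.   0.5 -0.9] q6 -0.4
SHIFT [-2.4 -1.   3.2] TURN 0.001
```

>>> {"api": "drive_tool", "payload": {
  "steps": [
    [-2, 0, 2, 0, 0],
    [-2, 0, 2, 0, 0],
    [-2, 0, 2, 0, 0],
    [-2, 0, 2, 0, 0]
  ],
  "squeeze": 25
}}

```text
clock: 3.6
position: [0.5632, -0.264, 0.0842]
ee_rot: [0.001, 0.997, -0.073, 0.001]
contact_force: [-0.3, 0.5, -0.4]
width: 0.043
```

>>> {"api": "drive_tool", "payload": {
  "steps": [
    [0, 0, 0, 0, -1],
    [0, 0, 0, 0, -1]
  ]
}}

```text
clock: 3.8
position: [0.5645, -0.2643, 0.0861]
ee_rot: [0.002, 0.997, -0.073, 0.002]
contact_force: [-1.2, 0.6, 9.4]
width: 0.0357
```

```bash
python3 -c "
from h import *
cmd([.563,-.263,.083],-.146)
for n in C:
    im=manip.get_image(n); cv2.imwrite(f'pics/{n}3.png',im)
a=cv2.imread('pics/side3.png')[130:230,260:380]
cv2.imwrite('pics/s3c.png',cv2.resize(a,None,fx=6,fy=6,interpolation=cv2.INTER_CUBIC))
"
```

```text
t 3.8 pos [ 0.5645 -0.2643  0.0861] yaw -0.1457 zdir [ 0.004 -0.003 -1.   ] w 0.0357 F [-1.2  0.6  9.4] q6 -0.4
SHIFT [-1.7 -1.1  3.1] TURN 0.0
```

View pics/s3c.png

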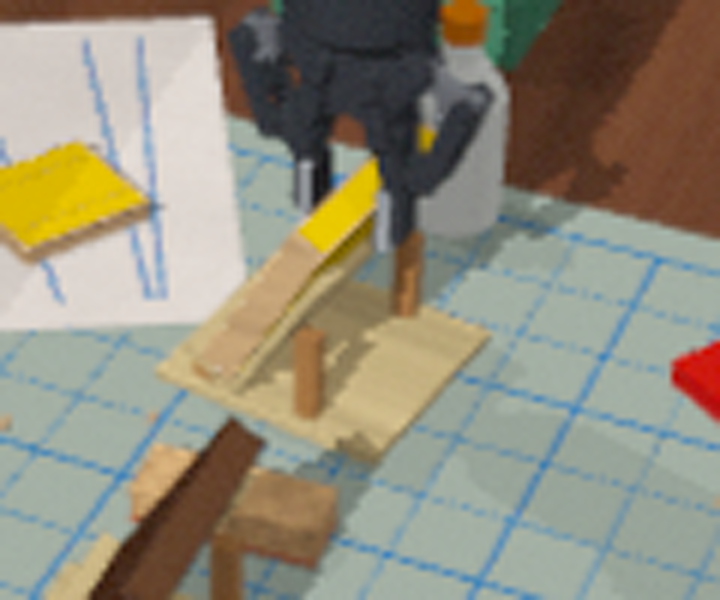

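>>> {"api": "drive_tool", "payload": {
  "steps": [
    [0, 0, -4, 0, -1],
    [0, 0, -9, 0, -1],
    [0, 0, -14, 0, -1]
  ]
}}

```text
clock: 4.2
position: [0.5684, -0.2655, 0.1015]
ee_rot: [0.003, 0.997, -0.073, 0.007]
contact_force: [4.5, -1.2, -1.4]
width: 0.0302
```

```bash
python3 -c "
from h import *
cmd([.563,-.263,.083],-.146)
for n in C:
    im=manip.get_image(n); cv2.imwrite(f'pics/{n}4.png',im)
a=cv2.imread('pics/side4.png')[130:230,260:380]
cv2.imwrite('pics/s4c.png',cv2.resize(a,None,fx=6,fy=6,interpolation=cv2.INTER_CUBIC))
"
```

```text
t 4.2 pos [ 0.5684 -0.2655  0.1015] yaw -0.1461 zdir [ 0.013 -0.006 -1.   ] w 0.0302 F [ 4.5 -1.2 -1.4] q6 -0.4
SHIFT [-5.9 -1.7 18.4] TURN -0.0
```

View pics/s4c.png

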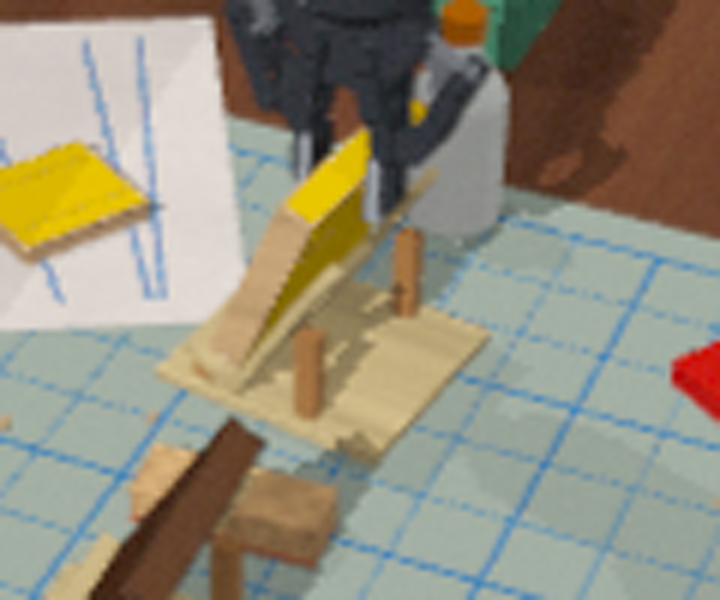

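>>> {"api": "drive_tool", "payload": {
  "steps": [
    [0, 0, -5, 0, -1],
    [0, 0, -11, 0, -1],
    [0, 0, -18, 0, -1],
    [0, 0, -25, 0, -1]
  ]
}}

```text
clock: 4.7
position: [0.5689, -0.2656, 0.1278]
ee_rot: [0.003, 0.997, -0.073, 0.008]
contact_force: [4.7, 0.2, -1.9]
width: 0.0249
```

```bash
python3 -c "
from h import *
cmd([.563,-.263,.083],-.146)
for n in C:
    im=manip.get_image(n); cv2.imwrite(f'pics/{n}5.png',im)
a=cv2.imread('pics/side5.png')[110:210,260:380]
cv2.imwrite('pics/s5c.png',cv2.resize(a,None,fx=6,fy=6,interpolation=cv2.INTER_CUBIC))
"
```

```text
t 4.7 pos [ 0.5689 -0.2656  0.1278] yaw -0.1461 zdir [ 0.015 -0.007 -1.   ] w 0.0249 F [ 4.7  0.2 -1.9] q6 -0.4
SHIFT [-6.9 -1.9 44.7] TURN -0.0
```

View pics/s5c.png

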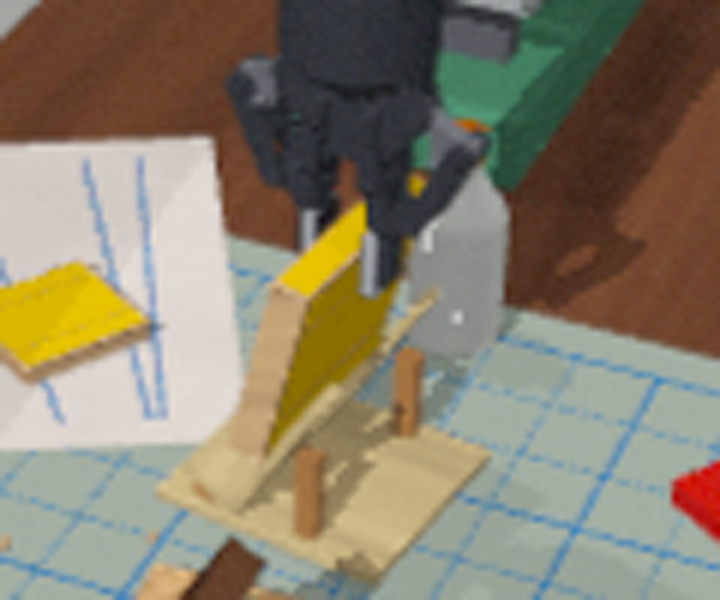

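>>> {"api": "drive_tool", "payload": {
  "steps": [
    [0, 0, -10, 0, -1],
    [0, 0, -22, 0, -1],
    [0, 0, -36, 0, -1],
    [0, 0, -50, 0, -1],
    [0, 0, -50, 0, -1]
  ]
}}

```text
clock: 5.3
position: [0.5673, -0.2655, 0.1809]
ee_rot: [0.004, 0.997, -0.073, 0.008]
contact_force: [-0.0, -0.1, -0.6]
width: 0.0193
```

>>> {"api": "drive_tool", "payload": {
  "steps": [
    [0, 0, -10, 0, -1],
    [0, 0, -30, 0, -1],
    [0, 0, -60, 0, -1],
    [0, 0, -60, 0, -1]
  ],
  "squeeze": 60
}}

```text
clock: 5.7
position: [0.5673, -0.2658, 0.2449]
ee_rot: [0.005, 0.997, -0.073, 0.01]
contact_force: [-0.3, 0.1, -1.2]
width: 0.019
```

```bash
python3 -c "
from h import *
cmd([.563,-.263,.23],-.146)
for n in C:
    im=manip.get_image(n); cv2.imwrite(f'pics/{n}6.png',im)
a=cv2.imread('pics/side6.png')[60:210,230:410]
cv2.imwrite('pics/s6c.png',cv2.resize(a,None,fx=4,fy=4,interpolation=cv2.INTER_CUBIC))
"
```

```text
t 5.7 pos [ 0.5673 -0.2658  0.2449] yaw -0.1458 zdir [ 0.02  -0.012 -1.   ] w 0.019 F [-0.3  0.1 -1.2] q6 -0.4
SHIFT [-5.  -2.3 14.7] TURN 0.0
```

View pics/s6c.png

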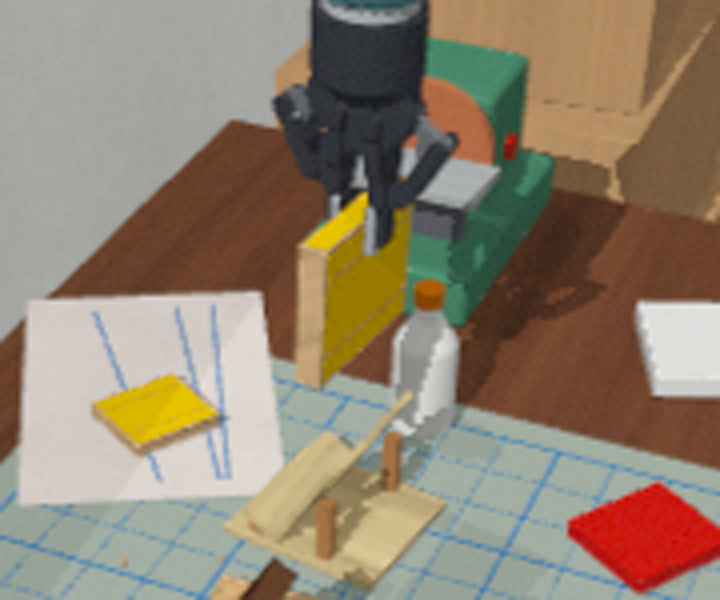

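```bash
python3 -c "
from h import *
x,y=rackpt(.100,0); print(x,y)
cmd([x,y,.24],.0672)"
```

```text
0.6218742929572562 0.25701494340107467
t 5.8 pos [ 0.5657 -0.2648  0.2408] yaw -0.146 zdir [ 0.014 -0.009 -1.   ] w 0.0188 F [-1.5 -0.3 -2.5] q6 -0.4
SHIFT [ -20.3 -524.4   -2.9] TURN -0.213
```

>>> {"api": "drive_tool", "payload": {
  "steps": [
    [-20, -40, -3, -0.02, -1],
    [-20, -80, -3, -0.05, -1],
    [-20, -125, -3, -0.08, -1],
    [-20, -170, -3, -0.1, -1],
    [-20, -215, -3, -0.12, -1]
  ]
}}

```text
clock: 6.3
position: [0.5756, -0.0474, 0.24]
ee_rot: [0.004, 1.0, -0.013, 0.005]
contact_force: [1.5, -1.1, -1.1]
width: 0.019
```

```bash
python3 -c "
from h import *
x,y=rackpt(.100,0)
cmd([x,y,.24],.0672)"
```

```text
t 6.3 pos [ 0.5756 -0.0474  0.24  ] yaw -0.0257 zdir [ 0.01  -0.008 -1.   ] w 0.019 F [ 1.5 -1.1 -1.1] q6 -0.17
SHIFT [  38.4 -305.5   -2. ] TURN -0.093
```

>>> {"api": "drive_tool", "payload": {
  "steps": [
    [8, -45, -2, -0.02, -1],
    [15, -90, -2, -0.04, -1],
    [22, -135, -2, -0.06, -1],
    [30, -180, -2, -0.08, -1],
    [35, -225, -2, -0.093, -1]
  ]
}}

```text
clock: 6.8
position: [0.6153, 0.1781, 0.2383]
ee_rot: [0.005, 0.999, 0.034, 0.003]
contact_force: [1.1, -0.5, -1.8]
width: 0.0191
```

```bash
python3 -c "
from h import *
x,y=rackpt(.100,0)
cmd([x,y,.2],.0672)"
```

```text
t 6.8 pos [0.6153 0.1781 0.2383] yaw 0.0679 zdir [ 0.005 -0.009 -1.   ] w 0.0191 F [ 1.1 -0.5 -1.8] q6 0.11
SHIFT [ 11.8 -78.7  37.6] TURN 0.001
```

>>> {"api": "drive_tool", "payload": {
  "steps": [
    [5, -40, 0, 0, -1],
    [12, -79, 20, 0, -1],
    [12, -79, 37, 0, -1],
    [12, -79, 37, 0, -1],
    [12, -79, 37, 0, -1]
  ]
}}

```text
clock: 7.3
position: [0.6211, 0.2567, 0.1989]
ee_rot: [0.006, 0.999, 0.034, 0.001]
contact_force: [0.1, -0.5, -1.6]
width: 0.0193
```

```bash
cat > f2.py <<'E'
import sys
from fit import *
from h import *
tag,k=sys.argv[1],sys.argv[2]
x,y=rackpt(.100,0); cmd([x,y,.12],.0672)
s=manip.get_state();R=Rt(s)
def vm(p): # x,y offset rel TCP in tool-yaw frame, z bottom, yaw
    return [T(blank(False),p[0],p[1],p[3],p[2])]
pos=s["position"]; yaw=np.arctan2(R[1,0],R[0,0])
for n in C:
    cv2.imwrite(f"pics/{n}{tag}.png",manip.get_image(n))
    rs=manip.masks_of(n,k)
    for r in rs: print(n,round(r["conf"],2),np.round(r["location"],1),r["pixels"].sum())
    e=proj(n,[[pos[0],pos[1],pos[2]-.03]])[0]
    rs=[r for r in rs if np.hypot(*(np.array(r["location"])-e))<25]
    if rs:
        m=rs[0]["pixels"].astype(float)
        p,f=fit(vm,[pos[0],pos[1],pos[2]-.07,yaw],{n:m},[.01,.01,.01,.05]); print(n,np.round(p,4),f,iou(vm,p,{n:m}),"dz",pos[2]-p[2])
        d=rackpt(0,0); a=.0672; v=p[:2]-d; print("rack xy",np.round([v[0]*np.cos(a)+v[1]*np.sin(a),-v[0]*np.sin(a)+v[1]*np.cos(a)],4))
im=cv2.imread(f"pics/side{tag}.png")[200:380,150:370]
cv2.imwrite(f"pics/s{tag}c.png",cv2.resize(im,None,fx=3.3,fy=3.3,interpolation=cv2.INTER_CUBIC))
E
python3 f2.py 7 yellow_blank
```

```text
t 7.3 pos [0.6211 0.2567 0.1989] yaw 0.0679 zdir [ 0.002 -0.011 -1.   ] w 0.0193 F [ 0.1 -0.5 -1.6] q6 0.23
SHIFT [ 0.7 -1.2 78.9] TURN 0.001
side 0.95 [265.8 164.3] 371
side 0.87 [392.2 193. ] 677
side 0.69 [199.  267.1] 1647
side 0.57 [409.3 145.9] 771
side [ 0.6843  0.195   0.0092 -0.0689] 268.83380120568256 {'side': np.float64(0.756)} dz 0.18968134123718478
rack xy [ 0.1582 -0.0661]
top 0.97 [390.7 255.4] 618
top 0.93 [388.9 150.6] 374
top 0.84 [461.7 256.9] 1083
top 0.62 [232.4 161.6] 335
top [0.6227 0.2561 0.1096 0.0896] 178.4887782090742 {'top': np.float64(0.554)} dz 0.08935395080345032
rack xy [ 0.1008 -0.001 ]
```

View pics/s7c.png

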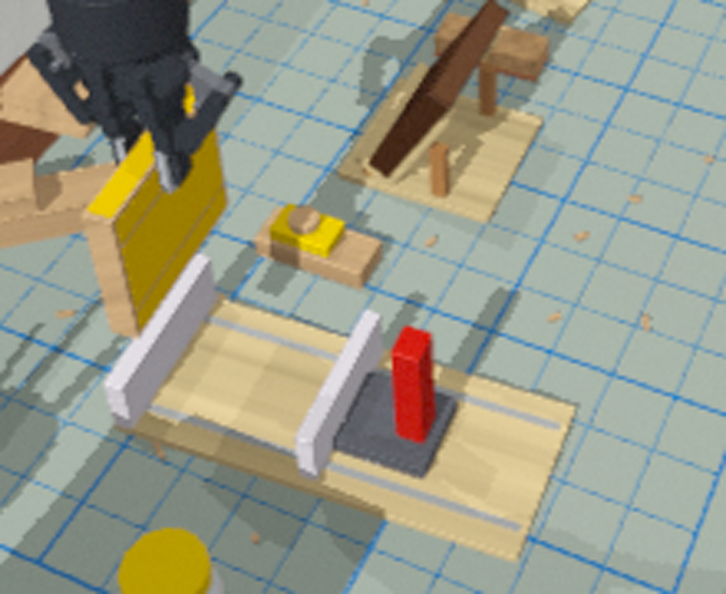

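```bash
cat > f3.py <<'E'
import sys,json
from fit import *
from scipy.optimize import least_squares
# points: list of [sx,sy,top?,u,v]
def fitpts(pts,p0,fixyaw=None,tilt=False):
    P=np.array([[.01*a,.06*b,.11*t] for a,b,t,_,_ in pts]);uv=np.array([q[3:] for q in pts])
    def f(p):
        Q=P.copy()
        Q=Q@Ro_y(p[4]).T
        return (proj("side",T(Q,p[0],p[1],p[3],p[2]))-uv).ravel()
    reg=lambda p:np.r_[f(p),(p[3]-p0[3])/.01, (p[4])/.02]
    r=least_squares(reg,p0+[0]); return r.x,f(r.x).reshape(-1,2)
def Ro_y(a): return np.array([[np.cos(a),0,np.sin(a)],[0,1,0],[-np.sin(a),0,np.cos(a)]])
def rk(p,a=.0672):
    v=np.array(p[:2])-[.5221,.2503]; return np.round([v[0]*np.cos(a)+v[1]*np.sin(a),-v[0]*np.sin(a)+v[1]*np.cos(a)],4)
E
python3 - <<'E'
from f3 import *
pts=[[1,1,1,176.1,264.5],[-1,1,1,184,268],[1,1,0,182.7,300],[-1,1,0,190.9,303],[-1,-1,0,218.8,262]]
p,r=fitpts(pts,[.621,.257,.13,.068]); print(np.round(p,4),rk(p)); print(np.round(r,1))
E
```

```text
[ 0.6307  0.2511  0.1028  0.0684 -0.0215] [ 0.1084 -0.0065]
[[-1.1  0.3]
 [ 0.1 -0.4]
 [ 0.4 -0.1]
 [ 0.7 -0.3]
 [ 0.   0.5]]
```

```bash
cat > ov.py <<'E'
from fit import *
def overlay(src,n,boxes,crop,f,out):
    x0,y0,x1,y1=crop
    im=cv2.resize(cv2.imread(src)[y0:y1,x0:x1],None,fx=f,fy=f,interpolation=cv2.INTER_CUBIC)
    for b,c in boxes:
        q=np.round(((proj(n,b)+.5-[x0,y0])*f)).astype(int)
        for i in range(8):
            for j in range(i):
                if bin(i^j).count("1")==1: cv2.line(im,tuple(q[i].tolist()),tuple(q[j].tolist()),c,1)
    cv2.imwrite(out,im)
E
python3 - <<'E'
from ov import *
b1=T(blank(False),.6211,.2567,.0684,.128); b1=T(blank(False),.6211,.2567,.0684,.128)
b2=T(blank(False),.6307,.2511,.0684,.1028)
b1=T(blank(False),.6211,.2567,.0684,.110)
overlay("pics/side7.png","side",[(b1,(255,0,255)),(b2,(0,255,0))],(150,200,270,320),6,"pics/ov7.png")
E
```

```text
(no output)
```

View pics/ov7.png

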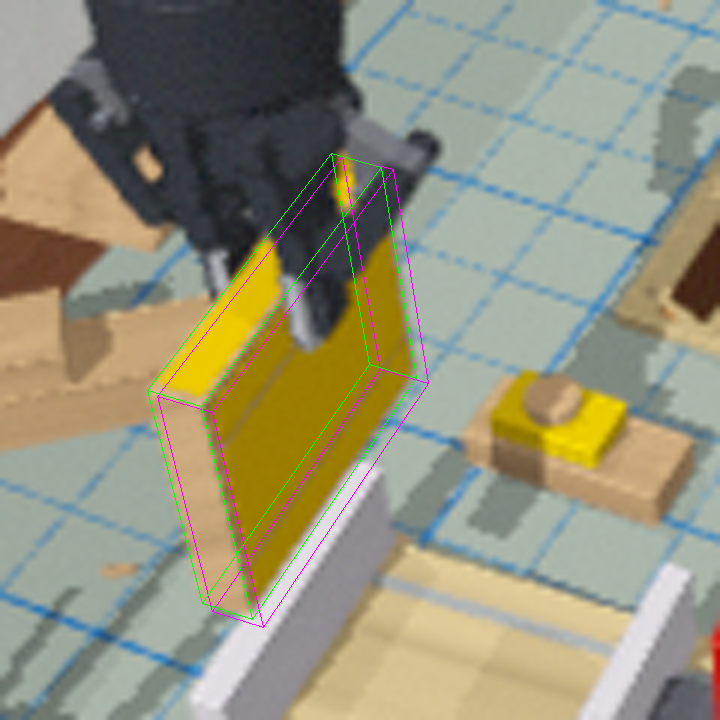

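```bash
python3 - <<'E'
from ov import *
b1=T(blank(False),.6211,.2567,.0684,.110)
b2=T(blank(False),.6307,.2511,.0684,.1028)
overlay("pics/top7.png","top",[(b1,(255,0,255)),(b2,(0,255,0))],(190,120,290,220),6,"pics/ovt7.png")
print((proj("side",[.6211,.2567,.1989])-[150,200])*6)
E
```

```text
[[286.36380591 318.36366776]]
```

View pics/ovt7.png

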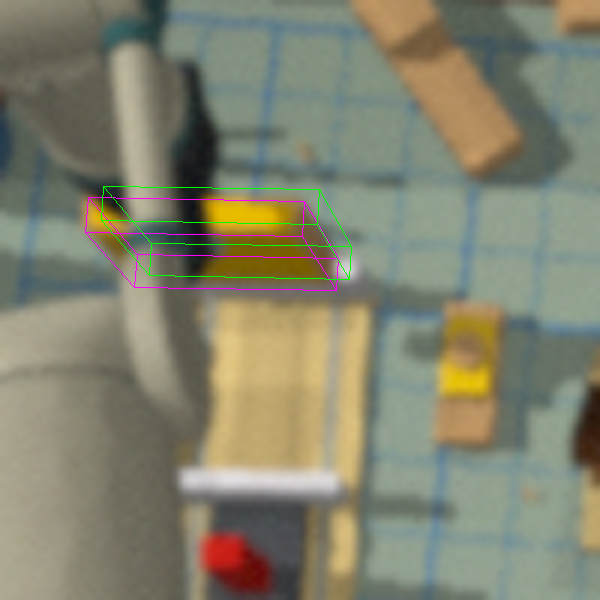

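```bash
python3 - <<'E'
from f3 import *
pts=[[1,1,1,150.5+152/6-.5,200+388/6-.5+.5],[-1,1,1,184,268],[1,1,0,182.7,300],[-1,1,0,190.9,303],[-1,-1,0,218.8,262]]
top=[[1,1,1,190+88/6,120+197/6],[-1,1,1,190+88/6,120+230/6],[-1,-1,1,190+304/6,120+237/6]]
A=[("side",q) for q in pts]+[("top",q) for q in top]
P=np.array([[.01*a,.06*b,.11*t] for _,(a,b,t,_,_) in A])
def f(p,full=False):
    Q=T(P@Ro_y(p[4]).T,p[0],p[1],p[3],p[2])
    r=np.array([proj(n,Q[i])[0]-q[3:] for i,(n,q) in enumerate(A)])
    return r if full else np.r_[r.ravel(),(p[3]-.068)/.01,p[4]/.02]
r=least_squares(f,[.621,.257,.11,.068,0]); print(np.round(r.x,4),rk(r.x)); print(np.round(f(r.x,1),1))
E
```

```text
[ 0.6263  0.2555  0.1094  0.0664 -0.0297] [ 0.1043 -0.0018]
[[-0.1  0.2]
 [ 0.4 -0.3]
 [ 0.4  0.2]
 [ 0.7  0. ]
 [ 0.4  0.5]
 [-0.  -1. ]
 [-0.4 -0.7]
 [-0.2 -1.1]]
```

>>> {"api": "drive_tool", "payload": {
  "steps": [
    [-3, -2, 25, 0, -1],
    [-3, -2, 50, 0, -1],
    [-3, -2, 70, 0, -1],
    [-3, -2, 85, 0, -1],
    [-3, -2, 90, 0, -1]
  ]
}}

```text
clock: 8.0
position: [0.6195, 0.2565, 0.1107]
ee_rot: [0.005, 0.999, 0.033, 0.002]
contact_force: [-0.4, 0.1, -1.1]
width: 0.0189
```

>>> {"api": "drive_tool", "payload": {
  "steps": [
    [0, 0, 2, 0, -1],
    [0, 0, 4, 0, -1],
    [0, 0, 4, 0, -1]
  ]
}}

```text
clock: 8.3
position: [0.6201, 0.2564, 0.1075]
ee_rot: [0.005, 0.999, 0.033, 0.003]
contact_force: [-0.1, 0.6, -1.4]
width: 0.0191
```

```bash
cat > snap.py <<'E'
import sys
from ov import *
tag=sys.argv[1]
x,y=rackpt(.100,0); cmd([x,y,.12],.0672)
for n in C: cv2.imwrite(f"pics/{n}{tag}.png",manip.get_image(n))
c=tuple(int(v) for v in sys.argv[2:6]) if len(sys.argv)>2 else (160,220,310,370)
overlay(f"pics/side{tag}.png","side",[],c,600/(c[3]-c[1]),f"pics/ov{tag}.png")
E
python3 snap.py 8
```

```text
t 8.3 pos [0.6201 0.2564 0.1075] yaw 0.0651 zdir [ 0.006 -0.009 -1.   ] w 0.0191 F [-0.1  0.6 -1.4] q6 0.23
SHIFT [  1.9  -0.4 -12.5] TURN -0.002
```

View pics/ov8.png

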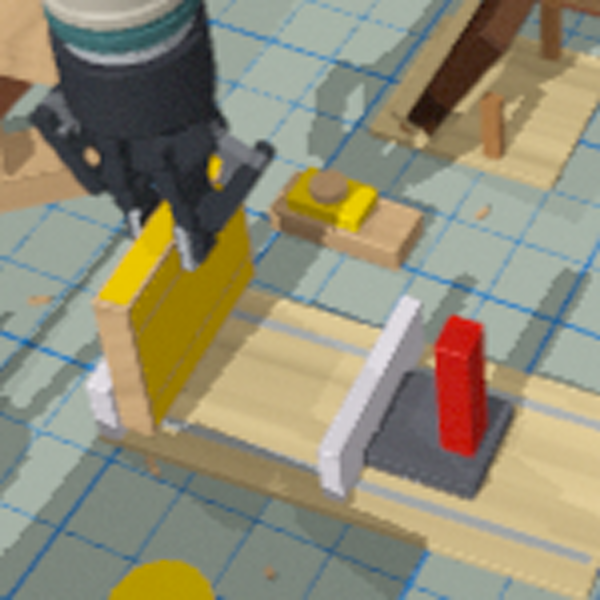

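>>> {"api": "drive_tool", "payload": {
  "steps": [
    [0, 0, 2, 0, -1],
    [0, 0, 4, 0, -1],
    [0, 0, 6, 0, -1],
    [0, 0, 6, 0, -1]
  ]
}}

```text
clock: 8.8
position: [0.6198, 0.2564, 0.1011]
ee_rot: [0.005, 0.999, 0.033, 0.003]
contact_force: [-0.4, 0.2, -1.7]
width: 0.0187
```

>>> {"api": "drive_tool", "payload": {
  "steps": [
    [0, 0, 2, 0, -1],
    [0, 0, 4, 0, -1],
    [0, 0, 4, 0, -1]
  ]
}}

```text
clock: 9.1
position: [0.6195, 0.2563, 0.0966]
ee_rot: [0.005, 0.999, 0.033, 0.002]
contact_force: [-0.5, -0.2, -1.1]
width: 0.0188
```

>>> {"api": "drive_tool", "payload": {
  "steps": [
    [0, 0, 2, 0, -1],
    [0, 0, 2, 0, -1]
  ]
}}

```text
clock: 9.3
position: [0.6193, 0.2562, 0.0942]
ee_rot: [0.005, 0.999, 0.033, 0.002]
contact_force: [0.2, -1.2, -0.5]
width: 0.0189
```

>>> {"api": "drive_tool", "payload": {
  "steps": [
    [0, 0, 2, 0, -1],
    [0, 0, 2, 0, -1]
  ]
}}

```text
clock: 9.5
position: [0.6191, 0.2561, 0.0918]
ee_rot: [0.005, 0.999, 0.033, 0.002]
contact_force: [0.3, -0.5, -1.2]
width: 0.0189
```

```bash
python3 snap.py 9 160 260 260 360
```

```text
t 9.5 pos [0.6191 0.2561 0.0918] yaw 0.0654 zdir [ 0.004 -0.01  -1.   ] w 0.0189 F [ 0.3 -0.5 -1.2] q6 0.23
SHIFT [  2.9  -0.4 -28.2] TURN -0.002
```

View pics/ov9.png

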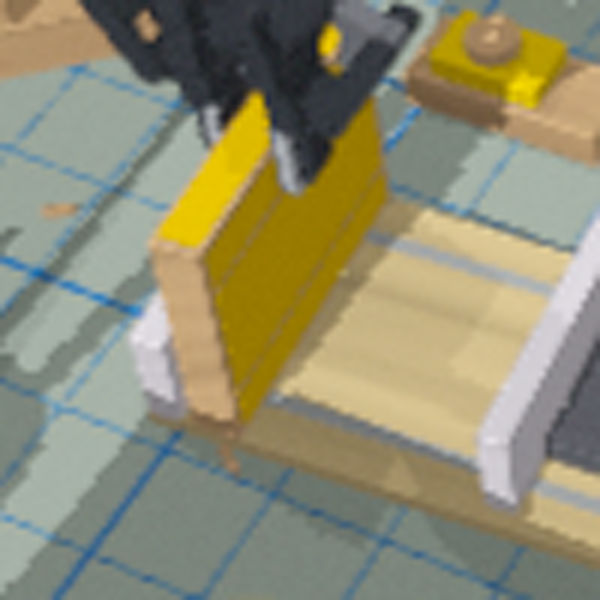

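>>> {"api": "drive_tool", "payload": {
  "steps": [
    [0, 0, 2, 0, -1],
    [0, 0, 2, 0, -1]
  ]
}}

```text
clock: 9.8
position: [0.6197, 0.2561, 0.0909]
ee_rot: [0.005, 0.999, 0.033, 0.002]
contact_force: [-1.0, -1.3, 2.2]
width: 0.019
```

>>> {"api": "drive_tool", "payload": {
  "steps": [
    [0, 0, 2, 0, -1],
    [0, 0, 2, 0, -1]
  ]
}}

```text
clock: 10.0
position: [0.6198, 0.2559, 0.0907]
ee_rot: [0.005, 0.999, 0.033, 0.003]
contact_force: [-2.4, -2.0, 7.8]
width: 0.0192
```

>>> {"api": "drive_tool", "payload": {
  "steps": [
    [0, 0, 1.5, 0, -1],
    [0, 0, 1.5, 0, -1]
  ]
}}

```text
clock: 10.2
position: [0.6197, 0.2559, 0.0907]
ee_rot: [0.005, 0.999, 0.033, 0.003]
contact_force: [-1.8, -2.1, 7.7]
width: 0.0191
```

>>> {"api": "drive_tool", "payload": {
  "steps": [
    [0, 0, 0, 0, -0.3],
    [0, 0, 0, 0, 0],
    [0, 0, 0, 0, 0],
    [0, 0, 0, 0, 0]
  ]
}}

```text
clock: 10.6
position: [0.6197, 0.2559, 0.0904]
ee_rot: [0.005, 0.999, 0.033, 0.003]
contact_force: [-0.5, -0.2, -0.0]
width: 0.0427
```

>>> {"api": "drive_tool", "payload": {
  "steps": [
    [0, 0, -15, 0, 0],
    [0, 0, -40, 0, 0],
    [0, 0, -80, 0, 0],
    [0, 0, -120, 0, 0.3]
  ]
}}

```text
clock: 11.0
position: [0.6184, 0.2569, 0.2106]
ee_rot: [0.005, 0.999, 0.033, 0.002]
contact_force: [1.6, 0.7, 0.0]
width: 0.055
```

```bash
python3 snap.py 10 160 240 310 390
```

```text
t 11.0 pos [0.6184 0.2569 0.2106] yaw 0.0656 zdir [ 0.004 -0.01  -1.   ] w 0.055 F [1.6 0.7 0. ] q6 0.23
SHIFT [ 3.2 -0.8 90.6] TURN -0.002
```

View pics/ov10.png

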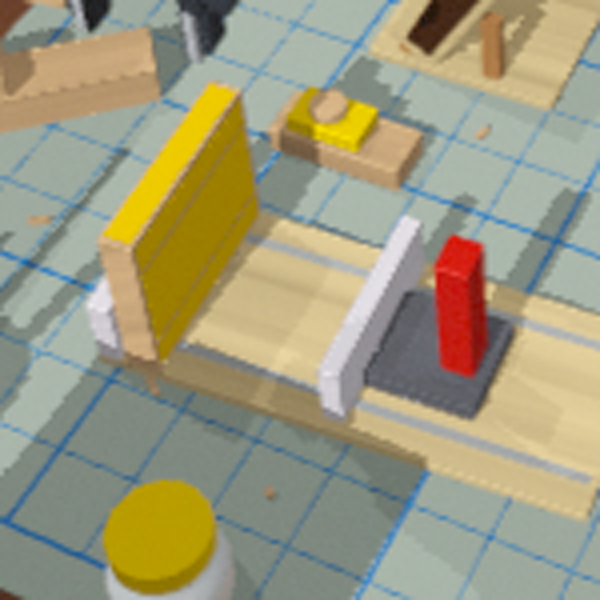

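```bash
python3 - <<'E'
from f3 import *
c=[[1,1,1,101,240],[-1,1,1,135,252],[1,1,0,127,353],[-1,1,0,163,363],[-1,-1,1,243,95],[1,-1,1,218,84],[-1,-1,0,260,212]]
pts=[[a,b,t,160+u/4-.5,240+v/4-.5] for a,b,t,u,v in c]
p,r=fitpts(pts,[.621,.257,.008,.068]); print(np.round(p,4),rk(p)); print(np.round(r,1))
c=p.copy()
def g(q):
    return np.r_[[0]]
# fixed z
P=np.array([[.01*a,.06*b,.11*t] for a,b,t,_,_ in pts]);uv=np.array([q[3:] for q in pts])
r=least_squares(lambda q:(proj("side",T(P,q[0],q[1],q[2],.008))-uv).ravel(),[.62,.257,.068]);print(np.round(r.x,4),rk(r.x),np.round(r.fun,1))
from ov import *
overlay("pics/top10.png","top",[(T(blank(False),*r.x,.008),(255,0,255)),(T(box(.115,.129,-.06,.06,.008,.053),.5221,.2503,.0672),(0,255,0))],(190,120,290,220),6,"pics/ovt10.png")
from h import *
x=.5289+.0135;print(cmd([x,-.0112,.2],.017))
E
```

```text
[ 0.6452  0.2314 -0.034   0.0603 -0.017 ] [ 0.1216 -0.0271]
[[ 0.7 -0.5]
 [ 0.3 -0.8]
 [ 1.   0.7]
 [-0.4  0.8]
 [-0.1 -0.3]
 [-1.4  0.2]
 [-0.2  0.1]]
[0.6206 0.2568 0.05  ] [ 0.0987 -0.0001] [-0.7 -0.7 -0.8 -0.9  0.8  2.2 -0.3  2.5  0.7 -2.1 -0.9 -1.7  1.5 -0. ]
t 11.1 pos [0.6223 0.2582 0.2171] yaw 0.0657 zdir [ 0.019 -0.006 -1.   ] w 0.0554 F [ 0.1 -0.2  0.4] q6 0.23
SHIFT [-97.7 263.4  17.2] TURN 0.049
(array([-97.74087802, 263.44952601,  17.22483053]), np.float64(0.04871184847260568))
```

View pics/ovt10.png

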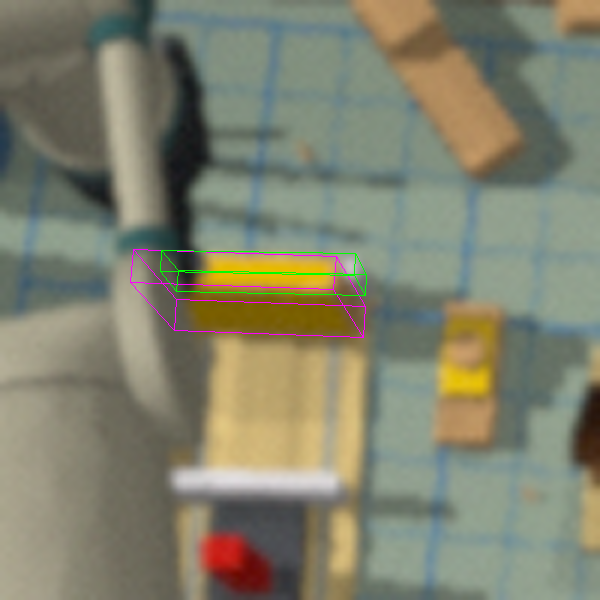

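>>> {"api": "drive_tool", "payload": {
  "steps": [
    [-20, 45, 5, 0, 1],
    [-40, 95, 10, 0.02, 1],
    [-60, 145, 17, 0.04, 1],
    [-80, 195, 17, 0.045, 1],
    [-90, 235, 17, 0.045, 1]
  ]
}}

```text
clock: 11.6
position: [0.5471, 0.0196, 0.1992]
ee_rot: [0.003, 1.0, 0.011, 0.008]
contact_force: [0.0, -0.7, 0.7]
width: 0.0857
```

```bash
python3 - <<'E'
from h import *
cmd([.5424,-.0112,.16],.02)
E
```

```text
t 11.6 pos [0.5471 0.0196 0.1992] yaw 0.0215 zdir [ 0.017 -0.006 -1.   ] w 0.0857 F [ 0.  -0.7  0.7] q6 -0.11
SHIFT [-6.  30.5 39.3] TURN 0.001
```

>>> {"api": "drive_tool", "payload": {
  "steps": [
    [-6, 30, 10, 0, 1],
    [-6, 30, 39, 0, 1],
    [-6, 30, 39, 0, 1],
    [-6, 30, 39, 0, 1]
  ]
}}

```text
clock: 12.0
position: [0.5419, -0.0105, 0.1598]
ee_rot: [0.003, 1.0, 0.011, 0.007]
contact_force: [-0.1, 0.1, 0.6]
width: 0.0853
```

```bash
python3 - <<'E'
from h import *
cmd([.5424,-.0112,.083],.02)
E
```

```text
t 12.0 pos [ 0.5419 -0.0105  0.1598] yaw 0.0214 zdir [ 0.015 -0.005 -1.   ] w 0.0853 F [-0.1  0.1  0.6] q6 -0.17
SHIFT [-0.7  0.3 76.8] TURN 0.001
```

>>> {"api": "drive_tool", "payload": {
  "steps": [
    [0, 0, 25, 0, 1],
    [0, 0, 50, 0, 1],
    [0, 0, 70, 0, 1],
    [0, 0, 76, 0, 1],
    [0, 0, 76, 0, 1]
  ]
}}

```text
clock: 12.5
position: [0.5434, -0.0101, 0.0839]
ee_rot: [0.003, 1.0, 0.011, 0.007]
contact_force: [0.4, -0.3, -0.9]
width: 0.0852
```

```bash
python3 - <<'E'
from h import *
cmd([.5424,-.0112,.083],.02)
E
python3 snap.py 11 230 160 350 280
```

```text
t 12.5 pos [ 0.5434 -0.0101  0.0839] yaw 0.0227 zdir [ 0.015 -0.005 -1.   ] w 0.0852 F [ 0.4 -0.3 -0.9] q6 -0.17
SHIFT [-1.1  1.   0.9] TURN 0.003
t 12.5 pos [ 0.5434 -0.0101  0.0839] yaw 0.0227 zdir [ 0.015 -0.005 -1.   ] w 0.0852 F [ 0.4 -0.3 -0.9] q6 -0.17
SHIFT [  85.  -265.1  -36.2] TURN -0.044
```

View pics/ov11.png

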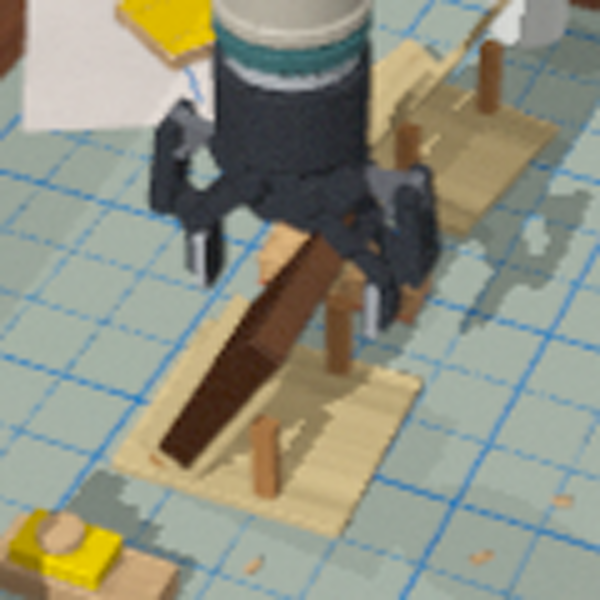

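Jaws straddle the walnut blank. Close and lift as before.

>>> {"api": "drive_tool", "payload": {
  "steps": [
    [-1, 0, 1, 0, 0],
    [-1, 0, 1, 0, 0],
    [-1, 0, 1, 0, 0],
    [-1, 0, 1, 0, -1],
    [-1, 0, 1, 0, -1]
  ],
  "squeeze": 25
}}

```text
clock: 13.1
position: [0.5446, -0.0107, 0.0859]
ee_rot: [0.003, 1.0, 0.011, 0.01]
contact_force: [-3.5, 0.4, 11.5]
width: 0.0356
```

>>> {"api": "drive_tool", "payload": {
  "steps": [
    [0, 0, -4, 0, -1],
    [0, 0, -9, 0, -1],
    [0, 0, -14, 0, -1]
  ]
}}

```text
clock: 13.4
position: [0.5486, -0.011, 0.1015]
ee_rot: [0.003, 1.0, 0.011, 0.015]
contact_force: [5.9, 0.0, -0.9]
width: 0.0295
```

>>> {"api": "drive_tool", "payload": {
  "steps": [
    [0, 0, -5, 0, -1],
    [0, 0, -11, 0, -1],
    [0, 0, -18, 0, -1],
    [0, 0, -25, 0, -1]
  ]
}}

```text
clock: 13.8
position: [0.5487, -0.0109, 0.1272]
ee_rot: [0.003, 1.0, 0.011, 0.016]
contact_force: [4.3, 0.8, -1.0]
width: 0.0247
```

>>> {"api": "drive_tool", "payload": {
  "steps": [
    [0, 0, -10, 0, -1],
    [0, 0, -22, 0, -1],
    [0, 0, -36, 0, -1],
    [0, 0, -50, 0, -1],
    [0, 0, -50, 0, -1]
  ]
}}

```text
clock: 14.3
position: [0.5459, -0.0106, 0.1788]
ee_rot: [0.004, 1.0, 0.011, 0.015]
contact_force: [0.5, 0.7, -0.2]
width: 0.0195
```

>>> {"api": "drive_tool", "payload": {
  "steps": [
    [0, 0, -10, 0, -1],
    [0, 0, -30, 0, -1],
    [0, 0, -60, 0, -1],
    [0, 0, -60, 0, -1]
  ],
  "squeeze": 60
}}

```text
clock: 14.7
position: [0.5453, -0.0104, 0.2424]
ee_rot: [0.004, 1.0, 0.011, 0.018]
contact_force: [1.2, 0.3, -0.7]
width: 0.0192
```

```bash
python3 snap.py 12 230 100 350 220; python3 - <<'E'
from h import *
x,y=rackpt(.052,.001); cmd([x,y,.245],.066)
E
```

```text
t 14.7 pos [ 0.5453 -0.0104  0.2424] yaw 0.0218 zdir [ 0.036 -0.008 -0.999] w 0.0192 F [ 1.2  0.3 -0.7] q6 -0.17
SHIFT [  78.  -266.7  123. ] TURN -0.045
t 14.8 pos [ 0.5433 -0.0101  0.2387] yaw 0.0218 zdir [ 0.03  -0.007 -1.   ] w 0.0189 F [-1.   0.2 -1.5] q6 -0.17
SHIFT [  36.5 -264.2   -7.2] TURN -0.044
```

View pics/ov12.png

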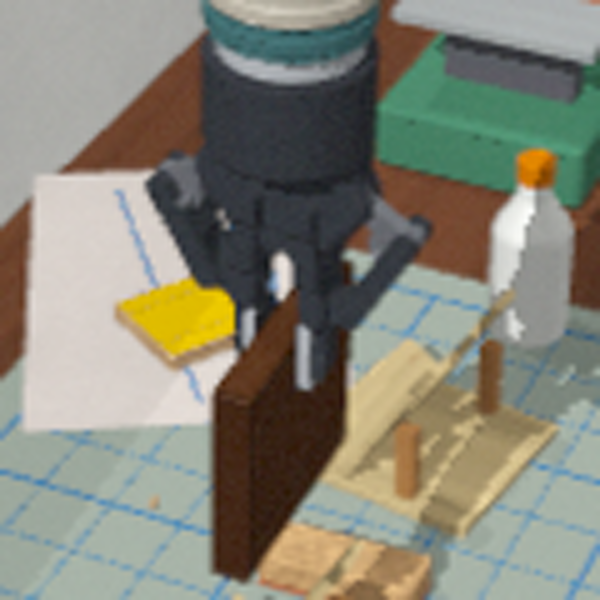

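>>> {"api": "drive_tool", "payload": {
  "steps": [
    [5, -40, -7, -0.01, -1],
    [10, -85, -7, -0.02, -1],
    [15, -130, -7, -0.03, -1],
    [18, -175, -7, -0.044, -1],
    [20, -220, -7, -0.044, -1]
  ]
}}

```text
clock: 15.3
position: [0.5569, 0.2116, 0.2424]
ee_rot: [0.004, 0.999, 0.033, 0.013]
contact_force: [0.6, -0.6, -1.2]
width: 0.0192
```

```bash
python3 - <<'E'
from h import *
x,y=rackpt(.040,.001); print(x,y);cmd([x,y,.2],.066)
E
```

```text
0.5619425677488917 0.25398372029000243
t 15.3 pos [0.5569 0.2116 0.2424] yaw 0.0658 zdir [ 0.025 -0.008 -1.   ] w 0.0192 F [ 0.6 -0.6 -1.2] q6 0.19
SHIFT [  6.8 -42.4  42.2] TURN -0.0
```

>>> {"api": "drive_tool", "payload": {
  "steps": [
    [7, -42, 0, 0, -1],
    [7, -42, 20, 0, -1],
    [7, -42, 42, 0, -1],
    [7, -42, 42, 0, -1],
    [7, -42, 42, 0, -1]
  ]
}}

```text
clock: 15.8
position: [0.5612, 0.2532, 0.1987]
ee_rot: [0.005, 0.999, 0.033, 0.011]
contact_force: [0.2, 0.1, -0.9]
width: 0.0191
```

```bash
python3 snap.py 13 160 220 310 370; python3 - <<'E'
from h import *
x,y=rackpt(.040,.001); print(x,y);cmd([x,y,.1],.066)
E
```

```text
t 15.8 pos [0.5612 0.2532 0.1987] yaw 0.0657 zdir [ 0.022 -0.009 -1.   ] w 0.0191 F [ 0.2  0.1 -0.9] q6 0.26
SHIFT [59.1 -0.7 80. ] TURN -0.002
0.5619425677488917 0.25398372029000243
t 15.9 pos [0.5626 0.2534 0.2008] yaw 0.0652 zdir [ 0.026 -0.008 -1.   ] w 0.019 F [-0.7 -0.5 -1.4] q6 0.26
SHIFT [ -3.1  -1.6 100.7] TURN -0.001
```

View pics/ov13.png

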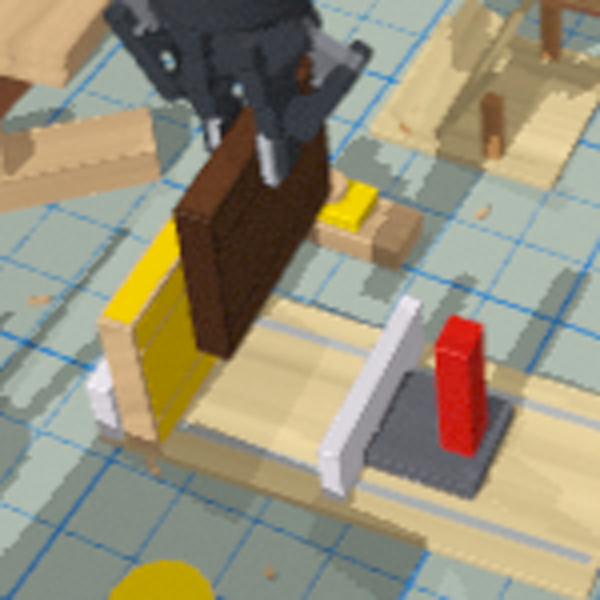

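```bash
python3 - <<'E'
from f3 import *
from ov import *
c=[[1,1,1,176,212],[-1,1,1,215,220],[1,1,0,197,350],[-1,1,0,230,358],[-1,-1,0,328,188]]
pts=[[a,b,t,160+u/4-.5,220+v/4-.5] for a,b,t,u,v in c]
P=np.array([[.01*a,.06*b,.11*t] for a,b,t,_,_ in pts]);uv=np.array([q[3:] for q in pts])
r=least_squares(lambda q:(proj("side",T(P@Ro_y(q[3]).T,q[0],q[1],q[2],.116))-uv).ravel(),[.56,.254,.066,0]);print(np.round(r.x,4),rk(r.x),np.round(r.fun,1))
b=T(blank(False)@Ro_y(-.025).T,.562,.2534,.066,.116)
overlay("pics/side13.png","side",[(b,(255,0,255))],(160,220,310,370),4,"pics/a.png")
overlay("pics/top13.png","top",[(b,(255,0,255))],(190,140,290,240),6,"pics/b.png")
E
```

```text
[ 0.5679  0.2526  0.1088 -0.0497] [ 0.0458 -0.0008] [ 0.1 -1.   0.1 -0.2 -0.4 -0.1  0.4  0.6 -0.3  0.7]
```

View pics/a.png

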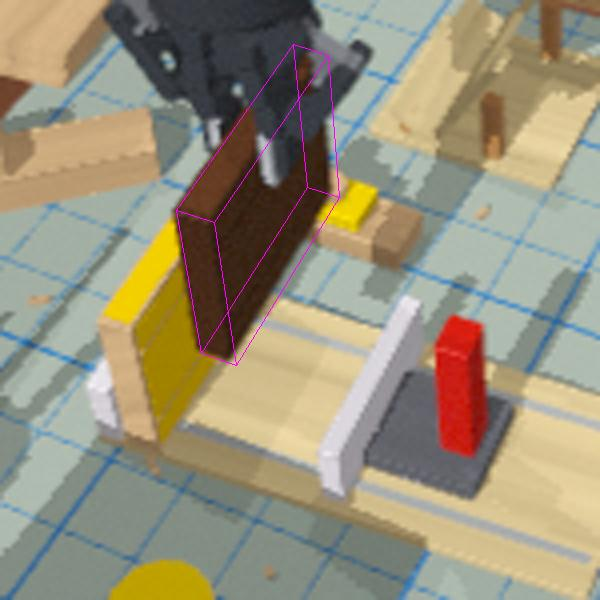

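View pics/b.png

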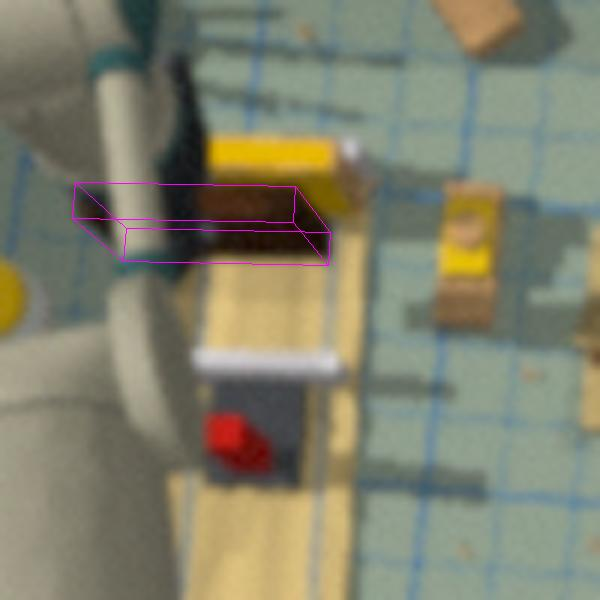

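>>> {"api": "drive_tool", "payload": {
  "steps": [
    [-2, -1, 25, 0, -1],
    [-2, -1, 55, 0, -1],
    [-2, -1, 80, 0, -1],
    [-2, -1, 98, 0, -1],
    [-2, -1, 103, 0, -1]
  ]
}}

```text
clock: 16.4
position: [0.5625, 0.2527, 0.0967]
ee_rot: [0.005, 0.999, 0.032, 0.012]
contact_force: [0.4, -0.7, -0.1]
width: 0.0192
```

>>> {"api": "drive_tool", "payload": {
  "steps": [
    [0, 0, 3, 0, -1],
    [0, 0, 3, 0, -1]
  ]
}}

```text
clock: 16.6
position: [0.5633, 0.2526, 0.0946]
ee_rot: [0.005, 0.999, 0.032, 0.012]
contact_force: [0.4, 0.2, -1.3]
width: 0.0187
```

>>> {"api": "drive_tool", "payload": {
  "steps": [
    [0, 0, 3, 0, -1],
    [0, 0, 3, 0, -1]
  ]
}}

```text
clock: 16.8
position: [0.5639, 0.2527, 0.0924]
ee_rot: [0.004, 0.999, 0.032, 0.013]
contact_force: [-0.7, -0.3, -1.2]
width: 0.0184
```

>>> {"api": "drive_tool", "payload": {
  "steps": [
    [0, 0, 2, 0, -1],
    [0, 0, 2, 0, -1]
  ]
}}

```text
clock: 17.0
position: [0.5641, 0.2527, 0.0906]
ee_rot: [0.004, 0.999, 0.032, 0.013]
contact_force: [-0.1, -0.7, -1.6]
width: 0.0189
```

>>> {"api": "drive_tool", "payload": {
  "steps": [
    [0, 0, 2, 0, -1],
    [0, 0, 2, 0, -1]
  ]
}}

```text
clock: 17.2
position: [0.5644, 0.2525, 0.0903]
ee_rot: [0.004, 0.999, 0.032, 0.014]
contact_force: [-1.2, -1.6, 7.0]
width: 0.0186
```

>>> {"api": "drive_tool", "payload": {
  "steps": [
    [0, 0, 2, 0, -1],
    [0, 0, 2, 0, -1]
  ]
}}

```text
clock: 17.4
position: [0.5644, 0.2524, 0.0902]
ee_rot: [0.004, 0.999, 0.032, 0.014]
contact_force: [-2.8, -1.7, 8.7]
width: 0.0187
```

>>> {"api": "drive_tool", "payload": {
  "steps": [
    [0, 0, 0, 0, -0.4],
    [0, 0, 0, 0, -0.1],
    [0, 0, 0, 0, -0.1],
    [0, 0, 0, 0, -0.1]
  ]
}}

```text
clock: 17.8
position: [0.5643, 0.2524, 0.0899]
ee_rot: [0.004, 0.999, 0.032, 0.014]
contact_force: [0.1, 0.8, -0.2]
width: 0.0384
```

>>> {"api": "drive_tool", "payload": {
  "steps": [
    [0, 0, -12, 0, -0.1],
    [0, 0, -35, 0, -0.1],
    [0, 0, -75, 0, -0.1],
    [0, 0, -115, 0, -0.1],
    [0, 0, -115, 0, -0.1]
  ]
}}

```text
clock: 18.3
position: [0.5646, 0.2546, 0.2123]
ee_rot: [0.002, 0.999, 0.032, 0.021]
contact_force: [0.6, -0.0, 1.5]
width: 0.0385
```

```bash
python3 snap.py 14 160 240 310 390; python3 - <<'E'
from ov import *
overlay("pics/top14.png","top",[],(190,140,290,240),6,"pics/b.png")
E
```

```text
t 18.3 pos [0.5646 0.2546 0.2123] yaw 0.0645 zdir [ 0.041 -0.004 -0.999] w 0.0385 F [ 0.6 -0.   1.5] q6 0.26
SHIFT [53.5  0.7 94.6] TURN -0.003
```

View pics/ov14.png

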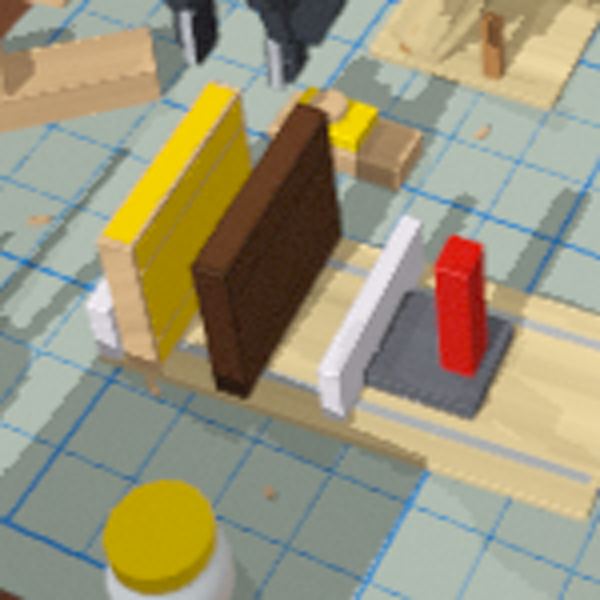

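View pics/b.png

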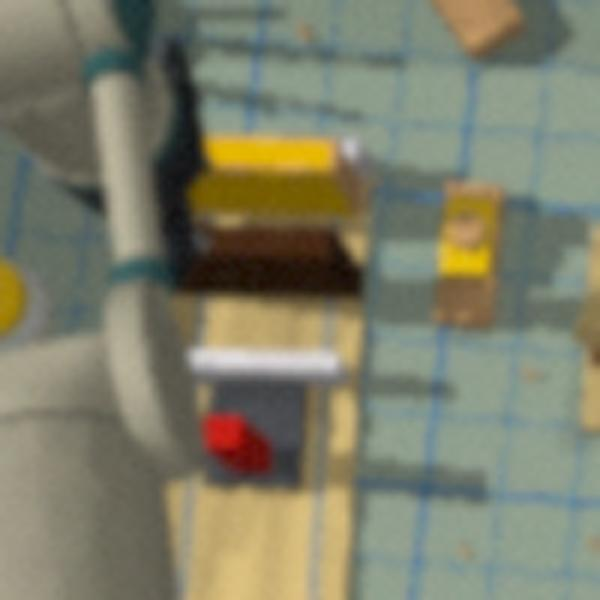

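```bash
python3 - <<'E'
from h import *
x,y=rackpt(-.115,0); print(x,y);cmd([x,y,.2],.066)
E
```

```text
0.4073595630991555 0.2425778150887642
t 18.4 pos [0.5616 0.2536 0.2069] yaw 0.0645 zdir [ 0.032 -0.007 -0.999] w 0.0387 F [-0.4  0.1 -0.2] q6 0.26
SHIFT [-154.8    1.     2. ] TURN -0.001
```

>>> {"api": "drive_tool", "payload": {
  "steps": [
    [-40, 1, 2, 0, -1],
    [-80, 1, 2, 0, -1],
    [-120, 1, 2, 0, -1],
    [-150, 1, 2, 0, -1],
    [-155, 1, 2, 0, -1]
  ]
}}

```text
clock: 18.9
position: [0.402, 0.2415, 0.1984]
ee_rot: [0.005, 0.999, 0.033, 0.013]
contact_force: [0.4, -0.1, -0.5]
width: -0.0002
```

```bash
python3 - <<'E'
from h import *
x,y=rackpt(-.115,0); print(x,y);cmd([x,y,.2],.066);manip.get_image("top");cmd([x,y,.06],.066)
E
```

```text
0.4073595630991555 0.2425778150887642
t 18.9 pos [0.402  0.2415 0.1984] yaw 0.0658 zdir [ 0.026 -0.009 -1.   ] w -0.0002 F [ 0.4 -0.1 -0.5] q6 0.35
SHIFT [ 5.5 -0.7 -1.4] TURN -0.0
t 18.95 pos [0.4037 0.2419 0.1989] yaw 0.0657 zdir [ 0.028 -0.008 -1.   ] w -0.0001 F [-0.8  0.8  0.2] q6 0.35
SHIFT [-1.00e-01 -1.80e+00  1.39e+02] TURN -0.0
```

>>> {"api": "drive_tool", "payload": {
  "steps": [
    [0, -1, 40, 0, -1],
    [0, -1, 80, 0, -1],
    [0, -1, 120, 0, -1],
    [0, -1, 139, 0, -1],
    [0, -1, 139, 0, -1]
  ]
}}

```text
clock: 19.45
position: [0.4061, 0.2407, 0.0566]
ee_rot: [0.006, 0.999, 0.033, 0.01]
contact_force: [-0.5, 0.0, 0.3]
width: -0.0
```

```bash
python3 snap.py 15 160 240 340 390; python3 - <<'E'
from h import *
x,y=rackpt(-.095,0); print(x,y);cmd([x,y,.06],.066)
E
```

```text
t 19.45 pos [0.4061 0.2407 0.0566] yaw 0.0653 zdir [ 0.021 -0.011 -1.   ] w -0.0 F [-0.5  0.   0.3] q6 0.35
SHIFT [217.6  -1.5 -58.9] TURN -0.002
0.42731442169060674 0.24392080376897912
t 19.55 pos [0.4085 0.2419 0.0597] yaw 0.0653 zdir [ 0.028 -0.008 -1.   ] w -0.0 F [0.3 0.5 0.4] q6 0.35
SHIFT [18.9 -0.8  0.2] TURN -0.001
```

View pics/ov15.png

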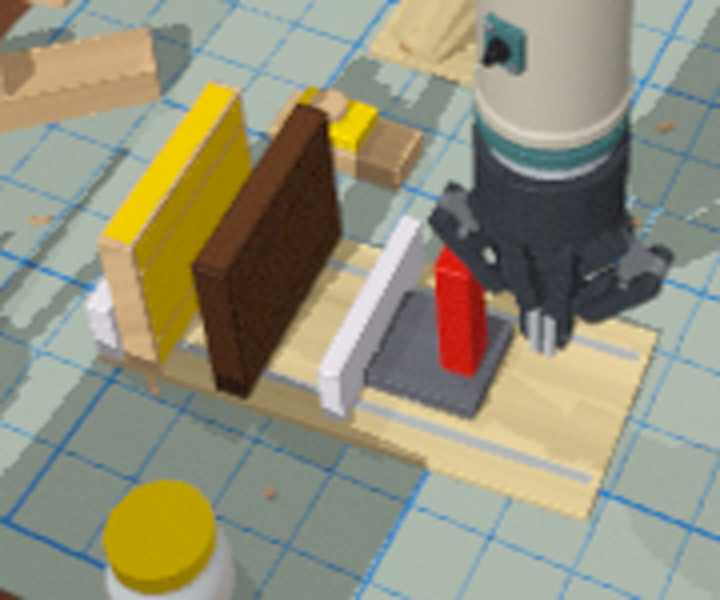

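>>> {"api": "drive_tool", "payload": {
  "steps": [
    [0, -1, -22, 0, -1],
    [0, -1, -22, 0, -1],
    [6, -1, -22, 0, -1],
    [12, -1, -22, 0, -1],
    [12, -1, -22, 0, -1]
  ]
}}

```text
clock: 20.05
position: [0.4211, 0.244, 0.082]
ee_rot: [0.004, 0.999, 0.032, 0.014]
contact_force: [0.9, -0.4, 0.1]
width: 0.0003
```

>>> {"api": "drive_tool", "payload": {
  "steps": [
    [3, 0, 0, 0, -1],
    [6, 0, 0, 0, -1],
    [9, 0, 0, 0, -1],
    [12, 0, 0, 0, -1]
  ]
}}

```text
clock: 20.45
position: [0.4322, 0.2447, 0.0821]
ee_rot: [0.005, 0.999, 0.032, 0.013]
contact_force: [-3.4, 0.5, 2.5]
width: -0.0004
```

```bash
python3 snap.py 16 160 240 340 390; python3 - <<'E'
from h import *
x,y=rackpt(-.010,0); print(x,y);cmd([x,y,.082],.066)
E
```

```text
t 20.45 pos [0.4322 0.2447 0.0821] yaw 0.0647 zdir [ 0.026 -0.008 -1.   ] w -0.0004 F [-3.4  0.5  2.5] q6 0.34
SHIFT [191.    0.2 -33. ] TURN -0.003
0.5121225707042744 0.24962850565989256
t 20.55 pos [0.4326 0.2447 0.0821] yaw 0.0647 zdir [ 0.027 -0.008 -1.   ] w 0.0002 F [-1.4  0.4  0.6] q6 0.34
SHIFT [79.6  0.2  2.2] TURN -0.001
```

View pics/ov16.png

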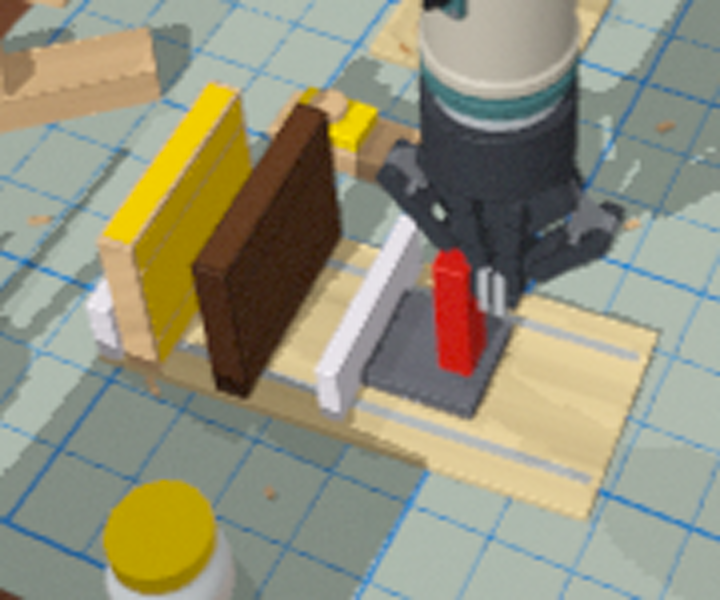

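>>> {"api": "drive_tool", "payload": {
  "steps": [
    [5, 0, 0, 0, -1],
    [10, 0, 0, 0, -1],
    [15, 0, 0, 0, -1],
    [20, 0, 0, 0, -1],
    [25, 0, 0, 0, -1]
  ]
}}

```text
clock: 21.05
position: [0.4574, 0.2461, 0.0822]
ee_rot: [0.005, 0.999, 0.032, 0.013]
contact_force: [-3.9, -0.1, -2.3]
width: -0.0003
```

>>> {"api": "drive_tool", "payload": {
  "steps": [
    [3, 0, 0, 0, -1],
    [6, 0, 0, 0, -1],
    [9, 0, 0, 0, -1],
    [12, 0, 0, 0, -1],
    [15, 0, 0, 0, -1]
  ]
}}

```text
clock: 21.55
position: [0.4724, 0.247, 0.0825]
ee_rot: [0.005, 0.999, 0.032, 0.013]
contact_force: [-3.5, 0.6, -2.1]
width: -0.0002
```

```bash
python3 snap.py 17 160 240 340 390; python3 - <<'E'
from h import *
x,y=rackpt(-.010,0); print(x,y);cmd([x,y,.082],.066)
E
```

```text
t 21.55 pos [0.4724 0.247  0.0825] yaw 0.0647 zdir [ 0.026 -0.009 -1.   ] w -0.0002 F [-3.5  0.6 -2.1] q6 0.31
SHIFT [150.7   0.  -33.7] TURN -0.002
0.5121225707042744 0.24962850565989256
t 21.65 pos [0.4732 0.2471 0.0827] yaw 0.0648 zdir [ 0.027 -0.009 -1.   ] w -0.0001 F [-2.3 -0.8 -1.9] q6 0.31
SHIFT [39.  -0.1  1.8] TURN -0.001
```

View pics/ov17.png

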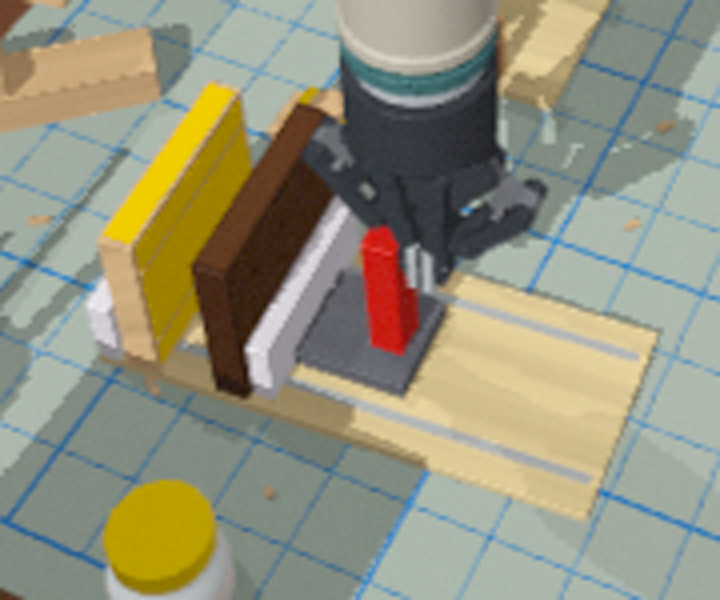

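>>> {"api": "drive_tool", "payload": {
  "steps": [
    [2.5, 0, 0, 0, -1],
    [5, 0, 0, 0, -1],
    [7.5, 0, 0, 0, -1],
    [10, 0, 0, 0, -1],
    [12.5, 0, 0, 0, -1]
  ]
}}

```text
clock: 22.15
position: [0.4857, 0.2478, 0.0829]
ee_rot: [0.005, 0.999, 0.032, 0.013]
contact_force: [-4.4, -0.3, -2.6]
width: 0.0001
```

>>> {"api": "drive_tool", "payload": {
  "steps": [
    [2.5, 0, 0, 0, -1],
    [5, 0, 0, 0, -1],
    [7.5, 0, 0, 0, -1],
    [10, 0, 0, 0, -1]
  ]
}}

```text
clock: 22.55
position: [0.4959, 0.2484, 0.0831]
ee_rot: [0.005, 0.999, 0.032, 0.013]
contact_force: [-4.2, -0.1, -2.8]
width: -0.0002
```

```bash
python3 snap.py 18 160 240 340 390; python3 - <<'E'
from h import *
x,y=rackpt(-.010,0); print(x,y);cmd([x,y,.082],.066)
E
```

```text
t 22.55 pos [0.4959 0.2484 0.0831] yaw 0.0648 zdir [ 0.027 -0.009 -1.   ] w -0.0002 F [-4.2 -0.1 -2.8] q6 0.3
SHIFT [127.2  -0.  -33.6] TURN -0.002
0.5121225707042744 0.24962850565989256
t 22.65 pos [0.4965 0.2485 0.0833] yaw 0.0648 zdir [ 0.028 -0.009 -1.   ] w 0.0002 F [-3.  -0.5 -1.6] q6 0.3
SHIFT [15.7 -0.2  1.7] TURN -0.001
```

View pics/ov18.png

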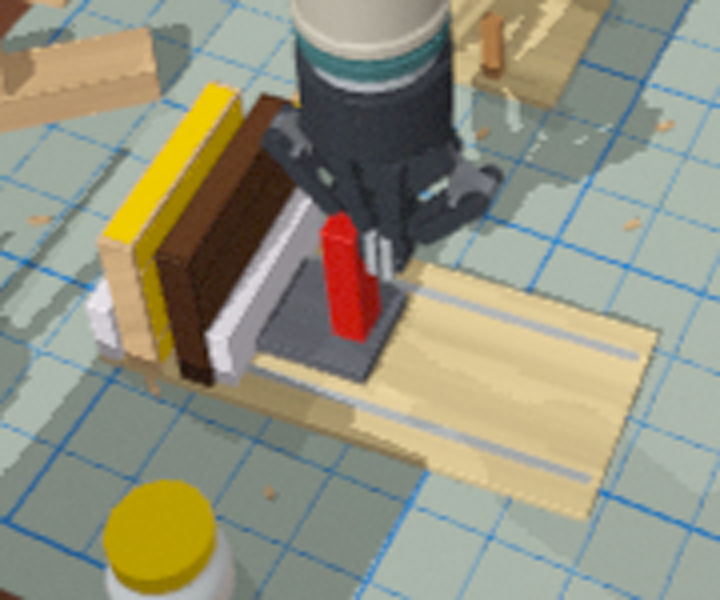

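Going well; continue slowly until the force rises.

>>> {"api": "drive_tool", "payload": {
  "steps": [
    [2, 0, 0, 0, -1],
    [4, 0, 0, 0, -1],
    [6, 0, 0, 0, -1],
    [8, 0, 0, 0, -1],
    [10, 0, 0, 0, -1]
  ]
}}

```text
clock: 23.15
position: [0.5066, 0.2491, 0.0835]
ee_rot: [0.005, 0.999, 0.032, 0.014]
contact_force: [-2.9, -0.4, -3.4]
width: -0.0002
```

>>> {"api": "drive_tool", "payload": {
  "steps": [
    [1.5, 0, 0, 0, -1],
    [3, 0, 0, 0, -1],
    [4.5, 0, 0, 0, -1]
  ]
}}

```text
clock: 23.45
position: [0.5104, 0.2494, 0.0835]
ee_rot: [0.005, 0.999, 0.032, 0.013]
contact_force: [-5.0, 1.4, -2.4]
width: 0.0001
```

>>> {"api": "drive_tool", "payload": {
  "steps": [
    [1.5, 0, 0, 0, -1],
    [3, 0, 0, 0, -1]
  ]
}}

```text
clock: 23.65
position: [0.5127, 0.2495, 0.0836]
ee_rot: [0.005, 0.999, 0.032, 0.012]
contact_force: [-5.4, 0.8, -2.1]
width: -0.0002
```

>>> {"api": "drive_tool", "payload": {
  "steps": [
    [1.5, 0, 0, 0, -1],
    [2, 0, 0, 0, -1]
  ]
}}

```text
clock: 23.85
position: [0.5129, 0.2495, 0.0836]
ee_rot: [0.005, 0.999, 0.032, 0.01]
contact_force: [-8.5, 0.8, 1.0]
width: 0.0001
```

>>> {"api": "drive_tool", "payload": {
  "steps": [
    [1.5, 0, 0, 0, -1],
    [2, 0, 0, 0, -1]
  ]
}}

```text
clock: 24.05
position: [0.5128, 0.2495, 0.0836]
ee_rot: [0.005, 0.999, 0.032, 0.008]
contact_force: [-9.2, 0.0, 2.4]
width: -0.0
```

```bash
python3 snap.py 19 160 240 340 390
```

```text
t 24.05 pos [0.5128 0.2495 0.0836] yaw 0.0642 zdir [ 0.016 -0.01  -1.   ] w -0.0 F [-9.2  0.   2.4] q6 0.29
SHIFT [ 1.098e+02 -1.000e-01 -3.460e+01] TURN -0.003
```

View pics/ov19.png

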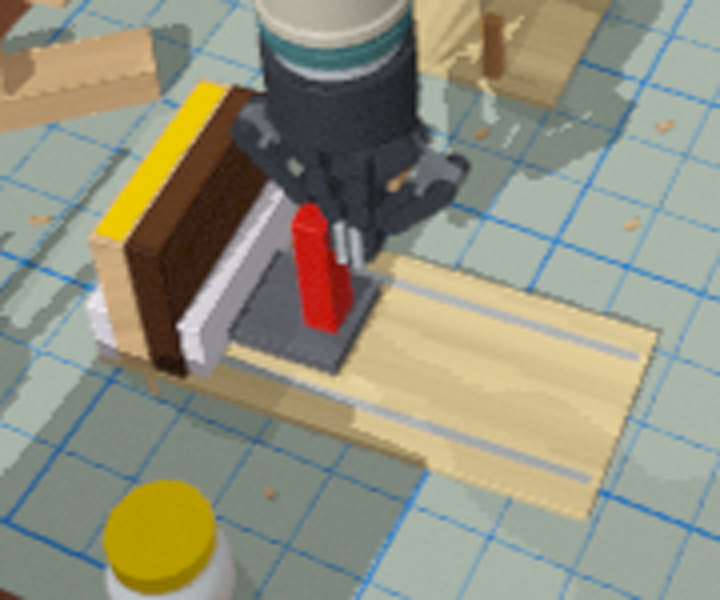

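>>> {"api": "drive_tool", "payload": {
  "steps": [
    [2.5, 0, 0, 0, -1],
    [4, 0, 0, 0, -1],
    [4, 0, 0, 0, -1]
  ]
}}

```text
clock: 24.45
position: [0.5127, 0.2494, 0.0837]
ee_rot: [0.006, 0.999, 0.032, 0.004]
contact_force: [-12.7, -0.9, 4.6]
width: 0.0
```

>>> {"api": "drive_tool", "payload": {
  "steps": [
    [0, 0, 0, 0, -1],
    [-8, 0, 0, 0, -1],
    [-25, 0, 0, 0, -1],
    [-40, 0, 0, 0, -1],
    [-40, 0, -20, 0, -1]
  ]
}}

```text
clock: 24.95
position: [0.4692, 0.2462, 0.1019]
ee_rot: [0.007, 0.999, 0.032, 0.002]
contact_force: [0.3, -0.7, -0.1]
width: 0.0003
```

>>> {"api": "drive_tool", "payload": {
  "steps": [
    [-10, 0, -40, 0, -1],
    [-30, 0, -80, 0, -1],
    [-60, 40, -120, 0, -1],
    [-80, 80, -150, 0, -1],
    [-80, 120, -150, 0, -1]
  ]
}}

```text
clock: 25.45
position: [0.3972, 0.1276, 0.2562]
ee_rot: [0.006, 0.999, 0.034, 0.006]
contact_force: [1.2, -0.6, 0.7]
width: -0.0002
```

```bash
python3 snap.py 20 160 240 310 390;  python3 - <<'E'
from ov import *
P=(.5221,.2503,.0672)
B=[(T(box(.075,.095,-.06,.06,.008,.118),*P),(255,0,255)),(T(box(.095,.115,-.06,.06,.008,.118),*P),(0,255,0)),(T(box(.063,.075,-.055,.055,.008,.054),*P),(0,0,255))]
overlay("pics/top20.png","top",B,(190,140,290,240),6,"pics/b.png")
overlay("pics/side20.png","side",B,(160,240,260,340),6,"pics/a.png")
E
```

```text
t 25.45 pos [0.3972 0.1276 0.2562] yaw 0.0683 zdir [ 0.013 -0.012 -1.   ] w -0.0002 F [ 1.2 -0.6  0.7] q6 0.09
SHIFT [ 231.4 -115.6  137.5] TURN 0.001
```

View pics/ov20.png

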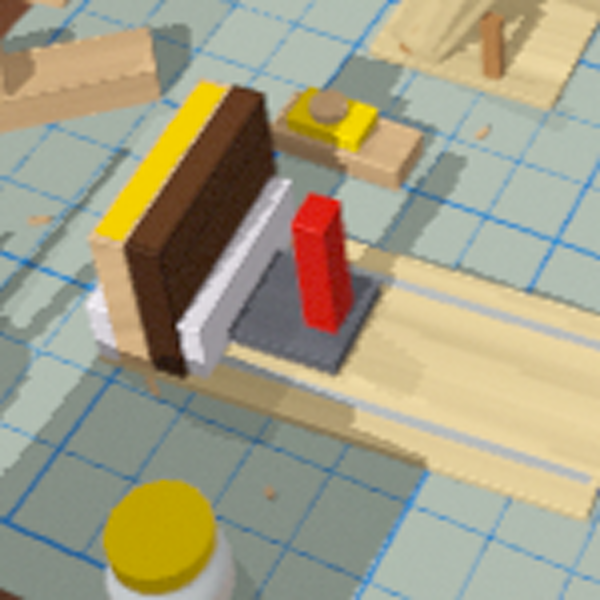

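View pics/a.png

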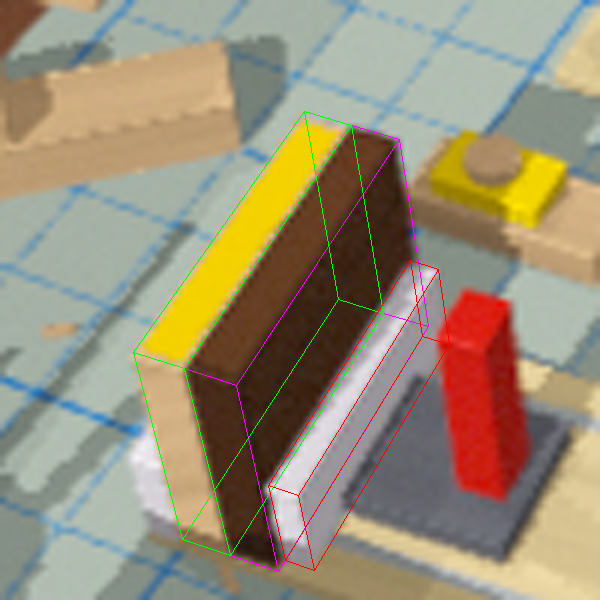

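View pics/b.png

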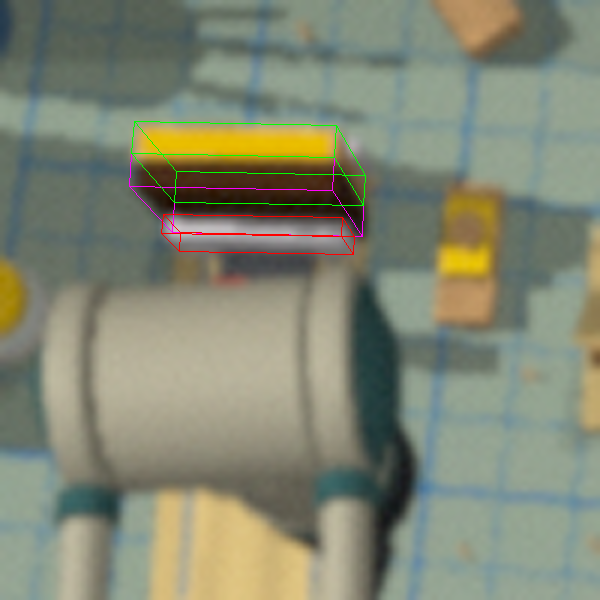

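>>> {"api": "drive_tool", "payload": {
  "steps": [
    [0, 0, 0, 0, -1],
    [0, 0, 0, 0, -1],
    [0, 0, 0, 0, -1],
    [0, 0, 0, 0, -1]
  ]
}}

```text
clock: 25.95
position: [0.3977, 0.1239, 0.2548]
ee_rot: [0.008, 0.999, 0.03, 0.005]
contact_force: [0.3, 0.7, 0.5]
width: 0.0004
```

```bash
python3 - <<'E'
from h import *
import pickle
o=pickle.load(open("m.pkl","rb"))
cv2.imwrite("pics/end.png",manip.get_image("side"))
for k in ["toy_wagon","sanding_block","glue_bottle","paint_jar"]:
    r=manip.masks_of("side",k); print(k,np.round(o["side",k][0]["location"],1),[np.round(q["location"],1).tolist() for q in r[:2]])
print(manip.get_state()["contact_force"])
E
```

```text
toy_wagon [245.4 273.9] [[245.0, 274.3]]
sanding_block [304.4 214.6] [[301.6, 211.4]]
glue_bottle [338.8 150.5] []
paint_jar [199.6 377.7] [[200.3, 375.4]]
[ 1.19105056 -0.3870382  -0.15645771]
```

View pics/end.png

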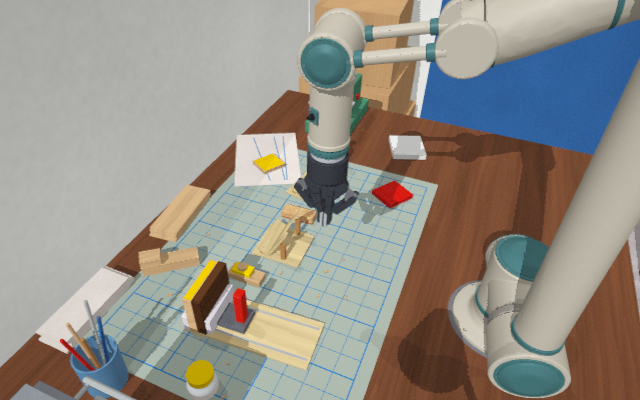

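```bash
python3 -c "
from rig import manip
print(manip.sign_off())"
```

```text
the job is handed in; nothing more can be done
None
```

The yellow and the walnut blank now stand upright and packed snug in the rack, yellow against the wall and walnut next to the stop. I handed the job in at about 26 s of the 72 s allowed.

**What I did:** I gripped each leaning blank with the tool pointing down. The closing pads turned it upright as it lifted. I set yellow by the wall, then walnut in front of the stop. Then I pushed the red handle with closed fingers until the stop stalled at about 13 N, let go and backed away.

**Last checks:**
- **Fit:** In both cameras, outlines of the ideal packed and centred positions lie on the blanks and on the stop's face. The gripper's stall position also agrees with a gap of about 40 mm.
- **Bystanders:** The toy wagon and paint jar are where they were, within 1 to 2.5 pixels. The sanding block read about 4 pixels off, but the gripper partly hides it in that picture.
- **Not confirmed:** The glue bottle was hidden behind the arm in the last picture. It stood upright in the earlier pictures and the arm did not go near it after that.
- **Disagreement along the way:** My first camera fits of the held yellow blank disagreed by several millimetres. I settled its height by touching the floor instead.

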